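Fit a bat pin and pull-test it

ROBOT

A 7-joint arm with a two-finger parallel gripper is mounted at the origin on the work surface. World frame = base frame: x ahead of the robot, y to its left, z up, the work surface at z = 0. Lengths are in m, angles in rad, forces in N, time in s.
With the tool pointing down it reaches from about 0.35 to 0.9 m from the base axis. Payload 8.1 kg.
Tool frame: the origin (TCP) lies on the centre line of the jaws, within the pads' length; the fingertips stand ctrl.tip_reach ahead of it and the grasp point (between the pads) is the TCP (ctrl.tip_reach is the distance from the TCP to the fingertips, in m); z points along the fingers, y is the direction in which the jaws open and shut (so a half turn about z gives the same grasp; the last joint's range is limited). The gripper opens to 85 mm and grips with 20 to 120 N. Pads are 22 mm wide; open, the fingers measure 114 mm over their backs; the gripper's body (76 mm by 85 mm) begins 54 mm behind the grasp point. The pads swing forward as they close: fully open they stand 13 mm farther back than shut.
Start: joints at [1.208, 0.434, 0.025, 1.573, -0.012, 1.134, -0.075], TCP at [0.161, -0.604, 0.25] pointing down, gripper open.
Joint ranges: [-2.62, 2.62], [-0.44, 2.09], [-1.27, 1.32], [0.08, 2.57], [-1.32, 4.46], [0.12, 2], [-2.74, 2.74]. Speed limits (rad/s): [2.22, 2.22, 3.01, 3.01, 3.14, 3.14, 3.14].

INTERFACE

Orientations are given as a rotation vector (axis times angle).
In Python, from workcell import ctrl gives the robot as it stands. The module is installed in compiled form; this text tells all that it offers.
- The arm moves only by the tool send_rows, never from a script. Its argument "motion" is a list of rows, each an object of numbers: "dx", "dy", "dz": the shift along the tool's x, y, z in units of 2.5 cm (1.0 is 2.5 cm); "rx", "ry", "rz": the turn, a rotation vector about the tool's x, y, z in units of 90 degrees (1.0 is 90 degrees). A call has 1 to 8 rows; each row shifts and turns the commanded pose from where the row before left it, along the tool's axes as they then stand; what a row does not reach is not made up. A row lasts 1/10 s, in which the tool goes at most 50 mm and 8.59 degrees, less where a joint would pass 70% of its speed; a pose out of reach is approached as far as the arm can. A call with a number of a shift or a turn outside -1 to 1 is refused whole. A call with a gripper value outside its range is refused whole. "grip" is the gripper's target within -1 to 1 (fully open at 1, half-way at 0, shut at -1), set as the call begins (left out, the last holds). The fingers move at their own pace and stop on an object; "force" is the grip in N (left out, the last holds). Time passes only in rows, so rows that do not move let the fingers close. It gives the time, the measured TCP pose, the force and the opening at its end, in the units of the state.
- ctrl.get_state(): the state, without advancing time (a new reading comes with each control period).
- ctrl.read_camera(name): name is "scene" or "top"; returns a dict with "frame" (420x560x3 uint8, blue, green, red), "K" (3x3 intrinsics, pixels), "eye" and "attitude" of the camera in the world. Camera axes: x right, y down, z forward; pixel columns grow to the right and rows downward; lengths in m; the calibration is good to about 2 mm. A picture is of the moment at which its call begins. There is no depth.
- ctrl.close_job(): hands the job in, once; it reports no verdict.
The state is a dict: "clock": time; "q": joint angles; "qd": joint speeds; "tau": joint torques, N m; "tool_pos": TCP position; "orientation": TCP orientation; "ft_force": force on the tool from outside, world axes, zero at the start; "ft_torque": the same for the moment, N m; "width": finger opening in m.
Only numpy, scipy, OpenCV 4.12 (cv2) and the standard library are available. Lean on these libraries where they do the work, as an engineer would, in place of code of your own. Each camera call takes 0.05 s, during which the arm holds its last target.

TASK

One of the wheel head's two bat pins is missing: take the bat pin out of the wooden hardware block and press it into the empty hole in the wheel head until it clicks and its collar is flush. Then pull it straight up with about 12 newtons for a good second to prove that the clip holds it, and let go, leaving it seated. Never press or pull harder than about 20 newtons, and leave everything else where it is.

Things in the scene. Friction and masses are not known exactly. Their poses are not given: they have to be found in the camera images.
- bat_pin: Loose bat pin, turned steel, 30 g, upright in the block. Origin on its axis at the underside of its collar (the face that seats), z to the top. Stub 10 mm diameter, z +4 to +18 mm (grip here only); collar 15 mm diameter, z 0 to +4; shank 11 mm, z 0 to -9; neck groove 5 mm, z -9 to -18; below it an 11 mm head tapering from z -20.5 to 4 mm diameter at the tip, z -29. Yaw does not matter
- pin_grip (a point): Centre of the bat pin's stub, on the axis, 11 mm above the underside of its collar: where to grip it
- pin_hole (a point): Empty pin hole near the rim of the wheel head: point on its axis on the floor of its counterbore, 4 mm below the wheel head's top; z up. Counterbore 16.5 mm diameter, 4 mm deep: the collar drops into it flush. Bore below it 12 mm diameter. The pin is home when its collar's underside meets this floor, a hard stop
- pin_clip (a point): Nominal middle of the hidden spring clip (two sprung jaws) in the bore, 14 mm below pin_hole. Pushing the pin's head through takes about 4 to 12 N between some 15 and 3 mm before home; then the jaws snap into the groove and the force falls off. Clicked, the pin has 0.5 to 3 mm of free axial play (it differs from clip to clip), then holds over 25 N; not clicked, it pulls straight out
- wheel_head: Turntable of a bench-top potter's wheel: bare aluminium disc, 290 mm diameter, 14 mm thick, its top 170 mm above the bench. Origin at the centre of its top, z up. It turns, but stiffly (about 9 N at the rim). Two pin holes 127 mm from the centre: the empty one at +x of this frame; at -x one with its bat pin fitted (10 mm stub, 14 mm tall)
- block: Fixed wooden hardware block 50 x 150 x 40 mm, origin at the centre of its underside, z up, long side along its y axis. Three holes 14 mm diameter, 34 mm deep at y = -45, 0 and +45 mm: the bat pin, a bolt and a thumb screw stand in them in any order, collar or head resting on the block's top
- hex_bolt: Bystander in the block: dark steel bolt with a low six-sided head 20 mm across and 7.5 mm tall; origin under its head. Leave it in its hole
- thumb_screw: Bystander in the block: thumb screw with a black round knurled head 23 mm in diameter and 10 mm tall; origin under its head. Leave it in its hole
- cup: Bystander: biscuit-fired cup 76 mm in diameter and 85 mm tall, origin at the centre of its underside
- glaze_jar: Bystander: lidded glass jar 72 mm in diameter and 95 mm tall, origin at the centre of its underside
- loop_tool: Bystander: loop trimming tool about 190 mm long lying on the bench, origin under it near its middle
- wood_rib: Bystander: half-moon wooden rib 100 x 42 x 6 mm lying on the bench, origin under it
- paddle: Bystander: wooden clay paddle 270 mm long, 55 mm wide, lying on the bench, origin under it

How it is judged:
On the way, in this order (a step that is already met when the one before it is completed fails the run):
1. the bat pin is pressed home in the empty hole: underside of its collar within 1.2 mm of the counterbore's floor, axis within 2 mm of the hole's (z of bat_pin in the frame of pin_hole between -0.002 and 0.0012 m and horizontal distance between bat_pin and pin_hole below 0.002 m), for 0.1 s.
2. the seated pin is pulled up against its clip (its play taken up) with 9 to 15 N for 0.8 s on end (z of bat_pin in the frame of pin_hole between 0.0004 and 0.005 m and contact force between bat_pin and wheel_head between 9 and 15 N), for 0.8 s.
At the end, for the whole second after the job is handed in: The bat pin, pressed home and then pulled up against its clip with 9 to 15 N for 0.8 s, stands released and at rest in the hole: collar's underside within 3.5 mm of the counterbore's floor, axis within 2.5 mm of the hole's, within 0.15 rad of upright (z of bat_pin in the frame of pin_hole below 0.0035 m and horizontal distance between bat_pin and pin_hole below 0.0025 m and angle between bat_pin's own z axis and vertical below 0.15 rad and linear speed of bat_pin below 0.01 m/s and contact force between the fingers and bat_pin below 0.1 N); the robot touches nothing.
It fails at once if the pin is pressed on or pulled from the wheel head with more than 25 N, in its last 4 mm or before it enters the hole (on its way through the clip, where the clip's own squeeze is counted too, 40 N) ((contact force between bat_pin and wheel_head above 25 N and (z of bat_pin in the frame of pin_hole below 0.004 m or z of bat_pin in the frame of pin_hole above 0.02 m)) or contact force between bat_pin and wheel_head above 40 N).
It fails at once if the robot pushes on the wheel head with more than 25 N (contact force between any of the fingers, the arm and wheel_head above 25 N).
It fails at once if a bystander is moved by more than 25 mm, or the bolt or thumb screw by more than 10 mm (distance of any of hex_bolt, thumb_screw from where it was at the start of the episode above 0.01 m or distance of any of cup, glaze_jar, loop_tool, wood_rib, paddle from where it was at the start of the episode above 0.025 m).
It also fails if it takes over 67 s, if anything falls off the work surface, if the arm or the gripper's body presses on something with over 40 N, if the wrist force passes 120 N, or if a joint passes its speed limit or range.

## Working session

There is one attempt and no reset: what is moved stays moved. The work goes in short steps, Python scripts to look and compute and a tool call to move; the robot and the scene stay as the last step left them, time stands still between calls to the robot, and variables do not carry over. Pictures are saved under pics/ and viewed, and the job is handed in when it is done.

Besides the shell and the picture viewer there is one more tool, called after ">>>" in YAML: its name, and indented under it one key for each argument. send_rows: Moves the arm, as the interface text tells. Its arguments: {"type":"object","properties":{"motion":{"type":"array"},"grip":{"type":"number"},"force":{"type":"number"}},"required":["motion"]}

```bash
mkdir -p pics; ls
python3 - <<'E'
from workcell import ctrl
import cv2
s=ctrl.get_state()
for k,v in s.items(): print(k,v)
print(ctrl.tip_reach)
for n in("scene","top"):
    c=ctrl.read_camera(n); cv2.imwrite(f"pics/{n}0.png",c["frame"]); print(n,c["K"],c["eye"],c["attitude"])
E
```

```text
pics
clock 0.0
q [ 1.20838998  0.4352238   0.0249635   1.57411246 -0.01161588  1.13398702
 -0.07508854]
qd [-0.00027599  0.00016193 -0.00080634  0.00117913  0.00161876 -0.00084502
 -0.0020255 ]
tau [-9.37236146e-04 -6.70469069e+01  1.02459211e+00 -3.16208375e+01
  1.55349093e-02  1.27636522e-02  4.36943196e-05]
tool_pos [ 0.1603922  -0.60357158  0.24951937]
orientation [-3.11359653e+00 -4.06666942e-01  5.16910491e-04]
ft_force [0.50409855 0.81566956 0.63493493]
ft_torque [-0.00820566  0.03924915  0.03019798]
width 0.08512092113958142
0.019
scene [[454.03220089   0.         271.02103234]
 [  0.         454.03220089 211.11025641]
 [  0.           0.           1.        ]] [ 1.01797537 -0.86486721  0.76893438] [-2.10810035 -0.55859129  0.31099989]
top [[461.71205578   0.         283.4912249 ]
 [  0.         461.71205578 211.44136344]
 [  0.           0.           1.        ]] [ 0.35278638 -0.04986188  1.59948807] [-2.13817185  2.17633745 -0.12771271]
```

View pics/scene0.png

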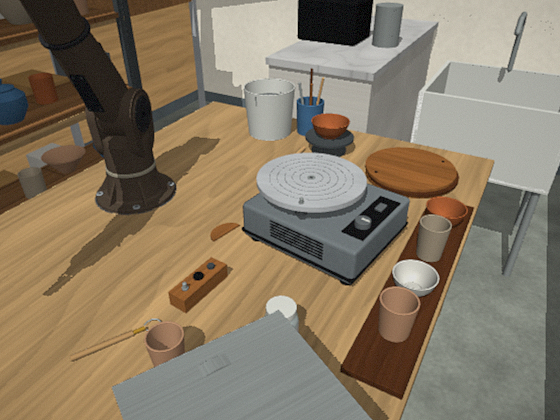

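View pics/top0.png

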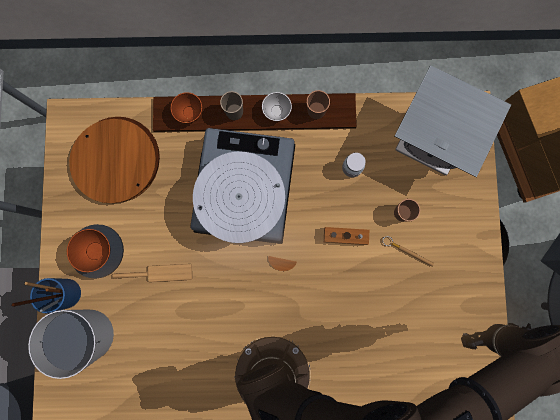

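Run:
```python
import cv2,numpy as np
s=cv2.imread("pics/scene0.png");t=cv2.imread("pics/top0.png")
def z(im,x,y,w,h,f): return cv2.resize(im[y:y+h,x:x+w],None,fx=f,fy=f,interpolation=cv2.INTER_CUBIC)
cv2.imwrite("pics/z1.png",np.vstack([z(s,160,250,80,60,6),z(t,315,215,80,40,6)]))
cv2.imwrite("pics/z2.png",np.vstack([z(s,245,145,130,70,5),z(t,180,150,130,50,5)]))
cv2.imwrite("pics/z3.png",z(t,185,140,110,110,5))
```

```text
(no output)
```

View pics/z1.png

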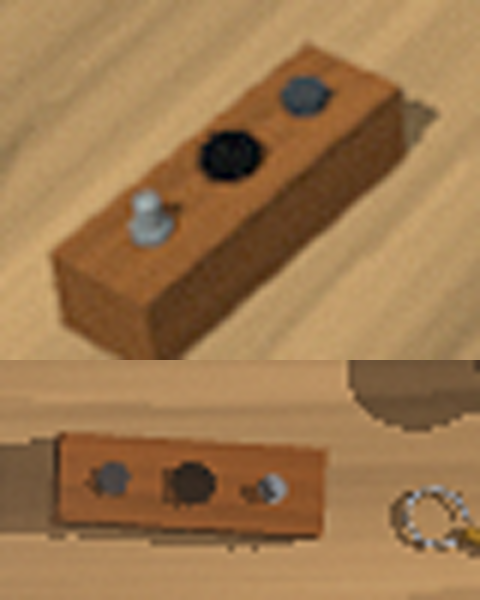

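View pics/z2.png

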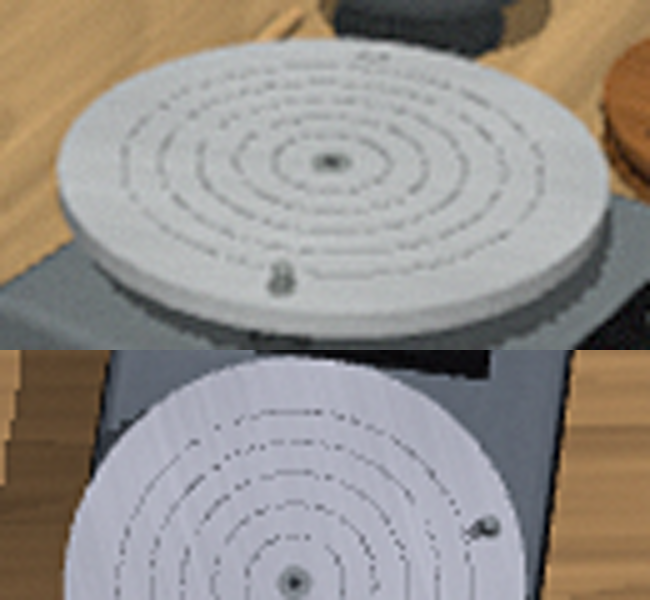

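View pics/z3.png

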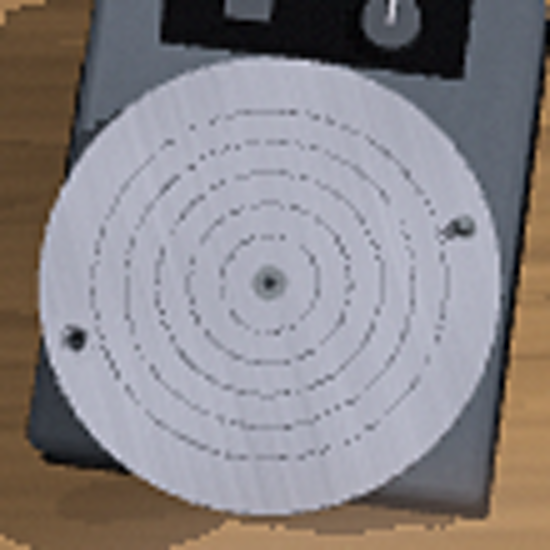

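```bash
cat > h.py <<'E'
import numpy as np,cv2
from scipy.spatial.transform import Rotation as R
from scipy.optimize import least_squares
from workcell import ctrl
CAM={"scene":(np.array([[454.03220089,0,271.02103234],[0,454.03220089,211.11025641],[0,0,1]]),np.array([1.01797537,-0.86486721,0.76893438]),R.from_rotvec([-2.10810035,-0.55859129,0.31099989]).as_matrix()),
"top":(np.array([[461.71205578,0,283.4912249],[0,461.71205578,211.44136344],[0,0,1]]),np.array([0.35278638,-0.04986188,1.59948807]),R.from_rotvec([-2.13817185,2.17633745,-0.12771271]).as_matrix())}
def proj(n,P):
    K,e,A=CAM[n]; p=(np.atleast_2d(P)-e)@A@K.T; return p[:,:2]/p[:,2:]
def back(n,uv,z):
    K,e,A=CAM[n]; d=A@np.linalg.inv(K)@np.array([uv[0],uv[1],1.]); return e+d*(z-e[2])/d[2]
def pix_ray(n,uv):
    K,e,A=CAM[n]; d=A@np.linalg.inv(K)@np.array([uv[0],uv[1],1.]); return e,d/np.linalg.norm(d)
def crop(fr,x,y,w,h,f,out):
    cv2.imwrite(out,cv2.resize(fr[y:y+h,x:x+w],None,fx=f,fy=f,interpolation=cv2.INTER_CUBIC))
E
python3 - <<'E'
from h import *
t=cv2.imread("pics/top0.png");s=cv2.imread("pics/scene0.png")
print("hole",back("top",(199.6,207.4),.170),"pin",back("top",(276.6,185.4),.184),"ctr",back("top",(238.6,196.4),.17))
print("scene ctr",back("scene",(245+330/5-.4,145+160/5-.4),.17),"pin",back("scene",(245+281/5-.4,145+268/5-.4),.182), "hole",back("scene",(245+373/5,145+55/5),.17))
print("batpin scene top",back("scene",(160+148/6,250+196/6),.056),"collar",back("scene",(160+150/6,250+235/6),.04))
print("batpin top",back("top",(315+272/6,215+(489-360)/6),.054))
print("screw",back("top",(315+194/6,215+122/6),.05),back("scene",(160+231/6,250+155/6),.05),"bolt",back("top",(315+112/6,215+119/6),.0475),back("scene",(160+305/6,250+97/6),.0475))
# disc fit
for n,im,seed,th in(("top",t,(220,180),0),("scene",s,(330,190),0)):
    m=((im.min(2)>(115 if n=="top" else 130))&(im.max(2).astype(int)-im.min(2)<40)).astype(np.uint8)
    c=np.array([back("top",(238.6,196.4),.17)[:2]])[0]
    g=cv2.cvtColor(im,cv2.COLOR_BGR2GRAY)
    sm=cv2.GaussianBlur(im,(0,0),.7).astype(float)
    pts=[]
    for a in np.linspace(0,2*np.pi,180,endpoint=False):
        rr=np.arange(.125,.165,.0005)
        P=np.c_[c[0]+rr*np.cos(a),c[1]+rr*np.sin(a),0*rr+.17]
        uv=proj(n,P).astype(np.float32)
        v=cv2.remap(sm.astype(np.float32),uv[:,0].reshape(1,-1),uv[:,1].reshape(1,-1),cv2.INTER_LINEAR)[0]
        d=np.linalg.norm(np.gradient(v,axis=0),axis=1); d[rr<.137]=0
        i=d.argmax(); pts.append(uv[i])
    pts=np.array(pts)
    W=np.array([back(n,p,.17)[:2] for p in pts])
    f=lambda x:np.hypot(W[:,0]-x[0],W[:,1]-x[1])-x[2]
    r=least_squares(f,[*c,.145],loss="soft_l1",f_scale=.001)
    f2=lambda x:np.hypot(W[:,0]-x[0],W[:,1]-x[1])-.145
    r2=least_squares(f2,[*c],loss="soft_l1",f_scale=.001)
    print(n,r.x,r2.x,np.median(abs(r.fun)))
E
```

```text
hole [0.54457966 0.21493201 0.17      ] pin [ 0.60740988 -0.02696643  0.184     ] ctr [0.57714178 0.09283929 0.17      ]
scene ctr [0.57852015 0.09409886 0.17      ] pin [ 0.61252872 -0.03108707  0.182     ] hole [0.54903446 0.21394393 0.17      ]
batpin scene top [ 0.45690007 -0.30202787  0.056     ] collar [ 0.45876565 -0.30606772  0.04      ]
batpin top [ 0.45219386 -0.30243294  0.054     ]
screw [ 0.45714238 -0.25962042  0.05      ] [ 0.46571108 -0.26304435  0.05      ] bolt [ 0.45980839 -0.21407526  0.0475    ] [ 0.4685995  -0.21873572  0.0475    ]
top [0.57831817 0.09295965 0.14526632] [0.57826783 0.09304514] 0.0006146399322429774
scene [0.58475008 0.08484514 0.15117803] [0.58089801 0.0907828 ] 0.0032313125923258135
```

Run:
```python
from h import *
o=lambda X,Y,f,x,y:((X+.5)/f-.5+x,(Y+.5)/f-.5+y)
print("scene")
S=[np.array(back("scene",o(*p,6,160,250),.04)) for p in[(52,258),(308,43),(405,92),(150,305)]]
T=[np.array(back("top",o(*p,6,315,215),.04)) for p in[(62,73),(327,90),(322,177),(55,163)]]
for Q in(S,T):
    print(np.round(Q,4)); print(np.mean(Q,0),[np.linalg.norm(Q[i]-Q[(i+1)%4]).round(4) for i in range(4)])
t=cv2.imread("pics/top0.png");s=cv2.imread("pics/scene0.png")
crop(s,165,255,70,55,11,"pics/z4.png")
crop(t,318,222,60,28,13,"pics/z5.png")
```

```text
scene
[[ 0.4325 -0.3336  0.04  ]
 [ 0.4418 -0.1829  0.04  ]
 [ 0.4949 -0.1888  0.04  ]
 [ 0.4807 -0.3347  0.04  ]]
[ 0.4624674  -0.25997791  0.04      ] [np.float64(0.151), np.float64(0.0534), np.float64(0.1466), np.float64(0.0482)]
[[ 0.4883 -0.1861  0.04  ]
 [ 0.476  -0.3352  0.04  ]
 [ 0.4271 -0.3304  0.04  ]
 [ 0.4376 -0.1807  0.04  ]]
[ 0.45721245 -0.25810073  0.04      ] [np.float64(0.1496), np.float64(0.0492), np.float64(0.1501), np.float64(0.051)]
```

View pics/z4.png

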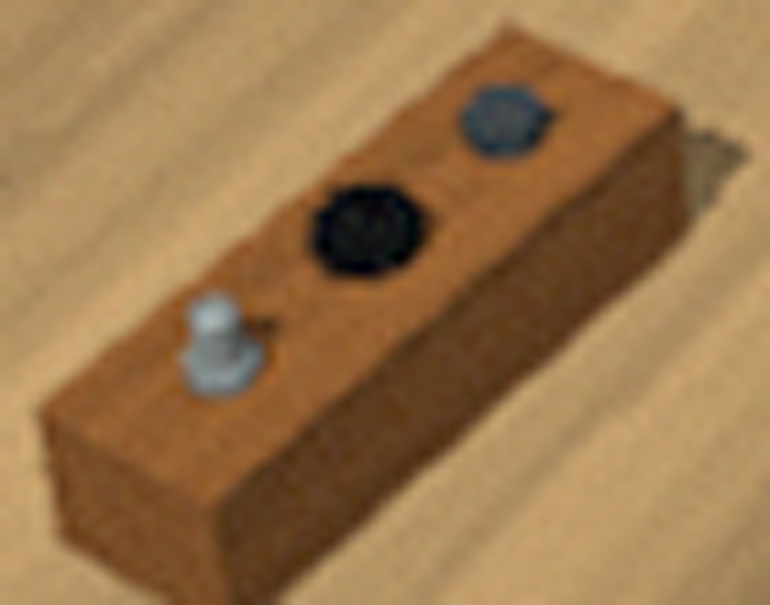

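View pics/z5.png

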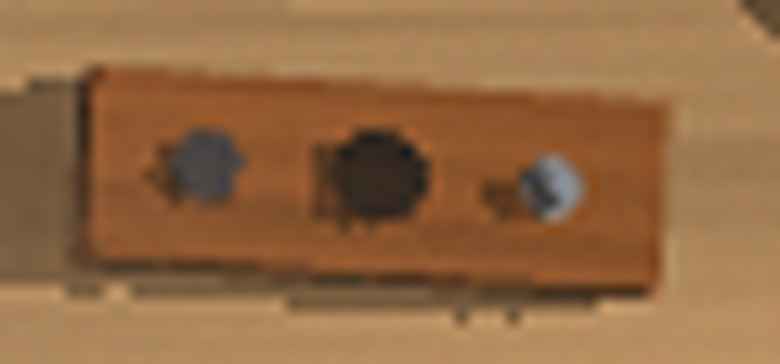

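```bash
cat >> h.py <<'E'
def goto(target,jaw=None):
    s=ctrl.get_state(); Rm=R.from_rotvec(s["orientation"]).as_matrix()
    print("t",round(s["clock"],2),"pos",s["tool_pos"].round(4),"w",round(s["width"],4),"F",s["ft_force"].round(2),"T",s["ft_torque"].round(3),"q",np.round(s["q"],2))
    print("toolx",Rm[:,0].round(3),"tooly",Rm[:,1].round(3),"z",Rm[:,2].round(4))
    if target is not None:
        print("shift units",(Rm.T@(np.array(target)-s["tool_pos"])/.025).round(2))
    if jaw is not None:
        a=np.arctan2(jaw[1],jaw[0]); c=np.arctan2(Rm[1,1],Rm[0,1])
        d=(a-c+np.pi/2)%np.pi-np.pi/2   # world yaw change
        print("rz units",-d/(np.pi/2))
        Rn=R.from_rotvec([0,0,d]).as_matrix()@Rm
        print("toolx after",Rn[:,0].round(3))
        if target is not None: print("shift after turn",(Rn.T@(np.array(target)-s["tool_pos"])/.025).round(2))
E
python3 -c "
from h import *
goto([.456,-.304,.15],[.997,-.077])"
```

```text
t 0.1 pos [ 0.1604 -0.6036  0.2496] w 0.0854 F [-0.18  0.82  0.31] T [0.004 0.012 0.073] q [ 1.21  0.44  0.02  1.57 -0.01  1.13 -0.08]
toolx [ 0.966  0.257 -0.   ] tooly [ 0.257 -0.966 -0.001] z [-5.0e-04  1.3e-03 -1.0e+00]
shift units [14.51 -8.54  4.  ]
rz units -0.7856096792700443
toolx after [ 0.077  0.997 -0.   ]
shift after turn [12.86 10.87  3.97]
```

>>> send_rows:
  motion:
    - {"rz": -0.095}
    - {"rz": -0.095}
    - {"rz": -0.095}
    - {"rz": -0.095}
    - {"rz": -0.095}
    - {"rz": -0.095}
    - {"rz": -0.095}
    - {"rz": -0.095}
  grip: 1
  force: 40

```text
invalid input
```

```bash
python3 -c "
from h import *
goto([.456,-.304,.15],[.997,-.077])"
```

```text
t 0.1 pos [ 0.1604 -0.6036  0.2496] w 0.0854 F [-0.18  0.82  0.31] T [0.004 0.012 0.073] q [ 1.21  0.44  0.02  1.57 -0.01  1.13 -0.08]
toolx [ 0.966  0.257 -0.   ] tooly [ 0.257 -0.966 -0.001] z [-5.0e-04  1.3e-03 -1.0e+00]
shift units [14.51 -8.54  4.  ]
rz units -0.7856096792700443
toolx after [ 0.077  0.997 -0.   ]
shift after turn [12.86 10.87  3.97]
```

>>> send_rows:
  motion:
    - {"dx": 0,"dy": 0,"dz": 0,"rx": 0,"ry": 0,"rz": -0.095}
    - {"dx": 0,"dy": 0,"dz": 0,"rx": 0,"ry": 0,"rz": -0.095}
    - {"dx": 0,"dy": 0,"dz": 0,"rx": 0,"ry": 0,"rz": -0.095}
    - {"dx": 0,"dy": 0,"dz": 0,"rx": 0,"ry": 0,"rz": -0.095}
    - {"dx": 0,"dy": 0,"dz": 0,"rx": 0,"ry": 0,"rz": -0.095}
    - {"dx": 0,"dy": 0,"dz": 0,"rx": 0,"ry": 0,"rz": -0.095}
    - {"dx": 0,"dy": 0,"dz": 0,"rx": 0,"ry": 0,"rz": -0.095}
    - {"dx": 0,"dy": 0,"dz": 0,"rx": 0,"ry": 0,"rz": -0.095}
  grip: 1
  force: 40

```text
clock: 0.9
tool_pos: [0.1604, -0.6038, 0.2498]
orientation: [-2.341, -2.094, -0.001]
ft_force: [0.4, -0.1, 0.5]
width: 0.0852
```

```bash
python3 -c "
from h import *
goto([.456,-.304,.15],[.997,-.077])"
```

```text
t 0.9 pos [ 0.1604 -0.6038  0.2498] w 0.0852 F [ 0.35 -0.14  0.46] T [-0.01   0.013  0.004] q [ 1.39  0.45 -0.24  1.56  0.11  1.15  1.01]
toolx [0.111 0.994 0.001] tooly [ 0.994 -0.111 -0.   ] z [-3.e-04  9.e-04 -1.e+00]
shift units [13.23 10.42  4.  ]
rz units -0.021704402699909812
toolx after [0.077 0.997 0.001]
shift after turn [12.86 10.87  4.  ]
```

>>> send_rows:
  motion:
    - {"dx": 0,"dy": 0,"dz": 0,"rx": 0,"ry": 0,"rz": -0.022}
    - {"dx": 0.9,"dy": 0.76,"dz": 0,"rx": 0,"ry": 0,"rz": 0}
    - {"dx": 0.9,"dy": 0.76,"dz": 0,"rx": 0,"ry": 0,"rz": 0}
    - {"dx": 0.9,"dy": 0.76,"dz": 0,"rx": 0,"ry": 0,"rz": 0}
    - {"dx": 0.9,"dy": 0.76,"dz": 0,"rx": 0,"ry": 0,"rz": 0}
    - {"dx": 0.9,"dy": 0.76,"dz": 0,"rx": 0,"ry": 0,"rz": 0}
    - {"dx": 0.9,"dy": 0.76,"dz": 0,"rx": 0,"ry": 0,"rz": 0}
    - {"dx": 0.9,"dy": 0.76,"dz": 0,"rx": 0,"ry": 0,"rz": 0}

```text
clock: 1.7
tool_pos: [0.3066, -0.457, 0.25]
orientation: [-2.311, -2.127, 0.0]
ft_force: [0.3, -0.7, -0.3]
width: 0.0855
```

>>> send_rows:
  motion:
    - {"dx": 0.9,"dy": 0.76,"dz": 0,"rx": 0,"ry": 0,"rz": 0}
    - {"dx": 0.9,"dy": 0.76,"dz": 0.5,"rx": 0,"ry": 0,"rz": 0}
    - {"dx": 0.9,"dy": 0.76,"dz": 0.8,"rx": 0,"ry": 0,"rz": 0}
    - {"dx": 0.9,"dy": 0.76,"dz": 0.8,"rx": 0,"ry": 0,"rz": 0}
    - {"dx": 0.9,"dy": 0.76,"dz": 0.8,"rx": 0,"ry": 0,"rz": 0}
    - {"dx": 0.9,"dy": 0.76,"dz": 0.8,"rx": 0,"ry": 0,"rz": 0}
    - {"dx": 0,"dy": 0,"dz": 0,"rx": 0,"ry": 0,"rz": 0}

```text
clock: 2.4
tool_pos: [0.4326, -0.3281, 0.1553]
orientation: [-2.301, -2.132, -0.003]
ft_force: [-0.1, -0.1, 0.0]
width: 0.0856
```

```bash
python3 -c "
from h import *
goto([.456,-.304,.09],[.997,-.077])
for n in ('scene','top'):
    c=ctrl.read_camera(n); cv2.imwrite(f'pics/{n}1.png',c['frame'])
    if n=='scene': crop(c['frame'],130,190,130,130,5,'pics/s1.png')
    else: crop(c['frame'],300,190,110,80,6,'pics/t1.png')
"
```

```text
t 2.4 pos [ 0.4326 -0.3281  0.1553] w 0.0856 F [-0.08 -0.12  0.01] T [ 0.031 -0.025  0.028] q [ 0.83  0.44 -0.37  1.86  0.19  0.88  0.29]
toolx [0.076 0.997 0.004] tooly [ 0.997 -0.076 -0.002] z [-0.0019  0.0045 -1.    ]
shift units [1.02 0.87 2.61]
rz units 0.0003530914304054561
toolx after [0.077 0.997 0.004]
shift after turn [1.02 0.87 2.61]
```

View pics/s1.png

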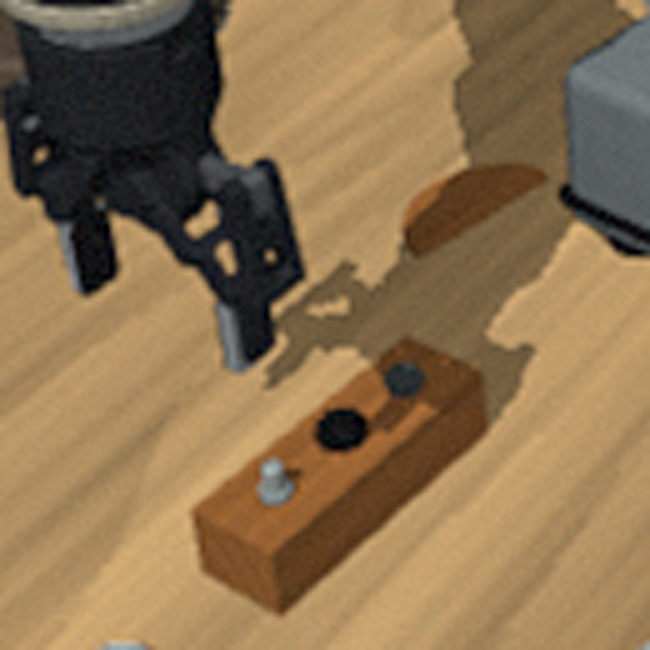

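View pics/t1.png

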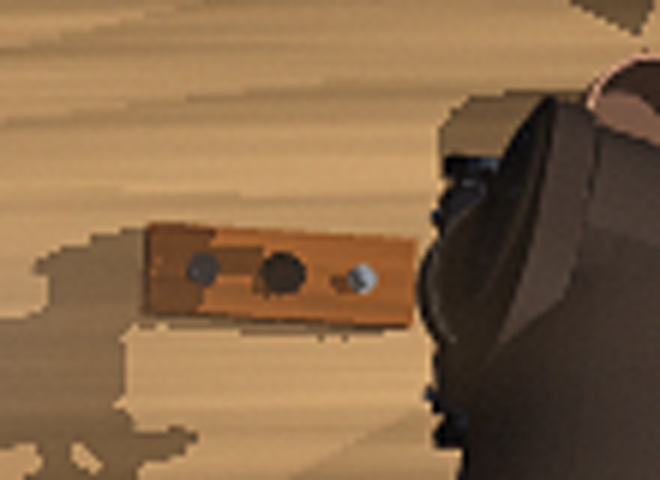

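```bash
python3 -c "
from h import *
goto([.456,-.304,.10],[.997,-.077])
"
```

```text
t 2.5 pos [ 0.4308 -0.3323  0.1572] w 0.0856 F [-1.55  0.05  0.08] T [-0.05   0.022 -0.044] q [ 0.83  0.43 -0.36  1.86  0.19  0.88  0.29]
toolx [0.081 0.997 0.001] tooly [ 0.997 -0.081 -0.001] z [-0.0014  0.001  -1.    ]
shift units [1.21 0.92 2.29]
rz units -0.002461969280266986
toolx after [0.077 0.997 0.001]
shift after turn [1.2  0.92 2.29]
```

>>> send_rows:
  motion:
    - {"dx": 0.4,"dy": 0.31,"dz": 0.55,"rx": 0,"ry": 0,"rz": 0}
    - {"dx": 0.4,"dy": 0.31,"dz": 0.55,"rx": 0,"ry": 0,"rz": 0}
    - {"dx": 0.4,"dy": 0.3,"dz": 0.55,"rx": 0,"ry": 0,"rz": 0}
    - {"dx": 0,"dy": 0,"dz": 0.54,"rx": 0,"ry": 0,"rz": 0}
    - {"dx": 0,"dy": 0,"dz": 0,"rx": 0,"ry": 0,"rz": 0}
    - {"dx": 0,"dy": 0,"dz": 0,"rx": 0,"ry": 0,"rz": 0}

```text
clock: 3.1
tool_pos: [0.4554, -0.3063, 0.1032]
orientation: [-2.313, -2.126, 0.001]
ft_force: [0.6, -0.3, -0.3]
width: 0.0851
```

```bash
python3 -c "
from h import *
goto([.456,-.304,.10],[.997,-.077])
for n in ('scene','top'):
    c=ctrl.read_camera(n); cv2.imwrite(f'pics/{n}2.png',c['frame'])
    if n=='scene': crop(c['frame'],150,220,90,90,7,'pics/s2.png')
    else: crop(c['frame'],300,190,110,80,6,'pics/t2.png')
goto([.456,-.304,.10])
"
```

```text
t 3.1 pos [ 0.4554 -0.3063  0.1032] w 0.0851 F [ 0.57 -0.32 -0.35] T [-0.009 -0.028  0.018] q [ 0.75  0.51 -0.34  1.9   0.24  0.77  0.19]
toolx [ 0.084  0.996 -0.001] tooly [ 0.996 -0.084 -0.001] z [-7.e-04 -5.e-04 -1.e+00]
shift units [0.09 0.02 0.13]
rz units -0.00465468317927557
toolx after [ 0.077  0.997 -0.001]
shift after turn [0.09 0.02 0.13]
t 3.2 pos [ 0.456  -0.3061  0.1038] w 0.0855 F [ 0.73  0.15 -0.44] T [0.038 0.008 0.035] q [ 0.75  0.51 -0.35  1.9   0.24  0.77  0.18]
toolx [ 0.084  0.996 -0.001] tooly [ 0.996 -0.084  0.001] z [ 6.e-04 -1.e-03 -1.e+00]
shift units [ 0.08 -0.01  0.15]
```

View pics/s2.png

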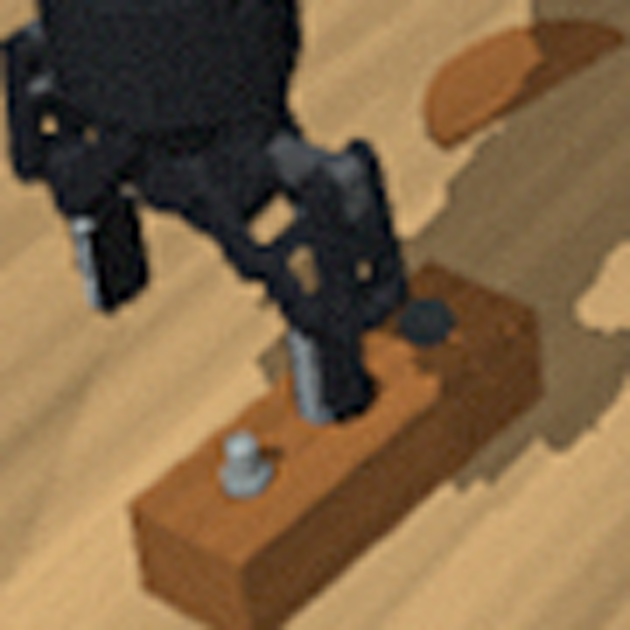

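View pics/t2.png

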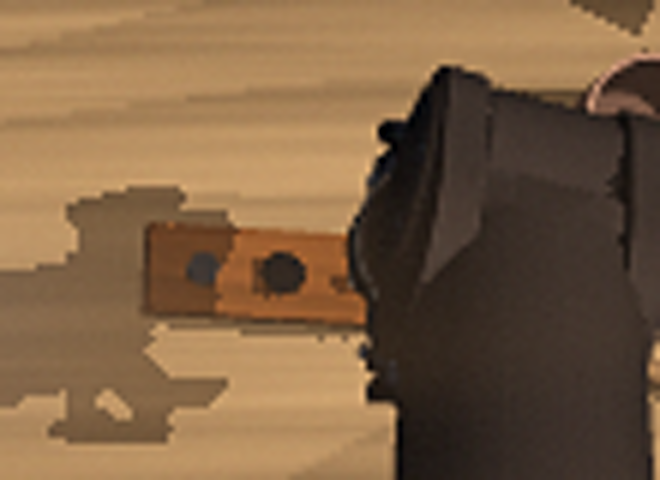

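```bash
cat >> h.py <<'E'
def overlay(n,im,P,box,f,out,lines=()):
    x,y,w,h=box
    g=cv2.resize(im[y:y+h,x:x+w],None,fx=f,fy=f,interpolation=cv2.INTER_CUBIC)
    tr=lambda uv:((uv-[x,y]+.5)*f-.5)
    for p in tr(proj(n,P)): cv2.drawMarker(g,tuple(int(round(v)) for v in p),(0,0,255),cv2.MARKER_CROSS,9,1)
    for L in lines: cv2.polylines(g,[np.round(tr(proj(n,L))).astype(np.int32)],False,(0,255,0),1)
    cv2.imwrite(out,g)
def circ(c,r,z): 
    a=np.linspace(0,2*np.pi,40); return np.c_[c[0]+r*np.cos(a),c[1]+r*np.sin(a),0*a+z]
E
python3 -c "
from h import *
im=cv2.imread('pics/scene2.png')
p=np.array([.456,-.3061,.1038]);tx=np.array([.084,.996,0]);ty=np.array([.996,-.084,0])
ls=[]
for sg in(1,-1):
  for o in (.0427,.057):
    c=p+sg*o*ty-[0,0,.006]; ls.append(np.array([c+tx*.011,c-tx*.011]))
c=[.456,-.304]
ls+=[circ(c,.0075,.04),circ(c,.0075,.044),circ(c,.005,.058)]
overlay('scene',im,[p],(150,220,90,90),7,'pics/o2.png',ls)
"
```

```text
(no output)
```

View pics/o2.png

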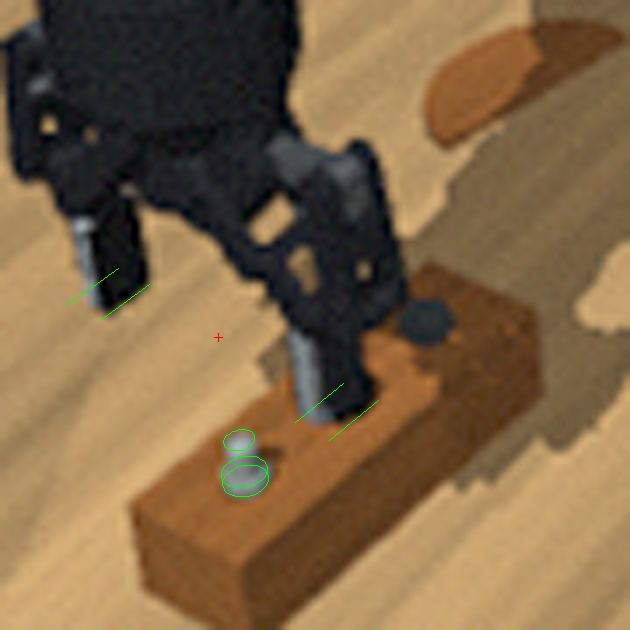

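>>> send_rows:
  motion:
    - {"dx": 0.04,"dy": 0,"dz": 0.4,"rx": 0,"ry": 0,"rz": 0}
    - {"dx": 0.04,"dy": 0,"dz": 0.4,"rx": 0,"ry": 0,"rz": 0}
    - {"dx": 0,"dy": 0,"dz": 0.4,"rx": 0,"ry": 0,"rz": 0}
    - {"dx": 0,"dy": 0,"dz": 0.2,"rx": 0,"ry": 0,"rz": 0}
    - {"dx": 0,"dy": 0,"dz": 0.0,"rx": 0,"ry": 0,"rz": 0}
    - {"dx": 0,"dy": 0,"dz": 0,"rx": 0,"ry": 0,"rz": 0}
    - {"dx": 0,"dy": 0,"dz": 0,"rx": 0,"ry": 0,"rz": 0}

```text
clock: 3.9
tool_pos: [0.4567, -0.3031, 0.0683]
orientation: [2.311, 2.127, 0.0]
ft_force: [0.2, -0.1, 0.5]
width: 0.0852
```

```bash
python3 -c "
from h import *
goto([.456,-.304,.0655])
"
```

```text
t 3.9 pos [ 0.4567 -0.3031  0.0683] w 0.0852 F [ 0.19 -0.15  0.49] T [ 0.02  -0.03   0.014] q [ 0.73  0.56 -0.33  1.93  0.27  0.7   0.16]
toolx [ 0.083  0.997 -0.   ] tooly [ 0.997 -0.083  0.   ] z [ 5.e-04 -3.e-04 -1.e+00]
shift units [-0.04 -0.02  0.11]
```

>>> send_rows:
  motion:
    - {"dx": -0.03,"dy": 0,"dz": 0.1,"rx": 0,"ry": 0,"rz": 0}
    - {"dx": 0,"dy": 0,"dz": 0,"rx": 0,"ry": 0,"rz": 0}
    - {"dx": 0,"dy": 0,"dz": 0,"rx": 0,"ry": 0,"rz": 0}
    - {"dx": 0,"dy": 0,"dz": 0,"rx": 0,"ry": 0,"rz": 0}
    - {"dx": 0,"dy": 0,"dz": 0,"rx": 0,"ry": 0,"rz": 0}
  grip: -0.4
  force: 40

```text
clock: 4.4
tool_pos: [0.4564, -0.3037, 0.0656]
orientation: [2.311, 2.128, 0.0]
ft_force: [0.0, -0.7, -0.9]
width: 0.0257
```

```bash
python3 -c "
from h import *
goto([.456,-.304,.0655])
c=ctrl.read_camera('scene'); cv2.imwrite('pics/scene3.png',c['frame'])
crop(c['frame'],150,240,80,70,8,'pics/s3.png')
"
```

```text
t 4.4 pos [ 0.4564 -0.3037  0.0656] w 0.0257 F [ 0.01 -0.66 -0.87] T [ 0.018  0.036 -0.013] q [ 0.73  0.56 -0.33  1.93  0.27  0.69  0.16]
toolx [ 0.083  0.997 -0.   ] tooly [ 0.997 -0.083  0.   ] z [ 1.e-04 -1.e-04 -1.e+00]
shift units [-0.01 -0.01  0.01]
```

View pics/s3.png

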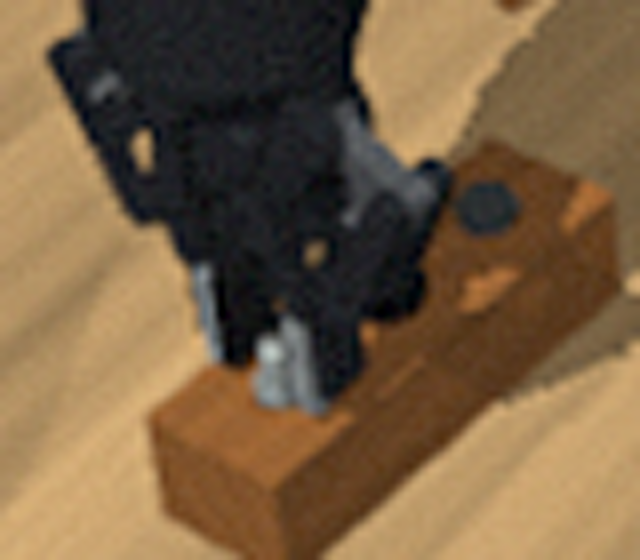

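>>> send_rows:
  motion:
    - {"dx": 0,"dy": 0,"dz": 0,"rx": 0,"ry": 0,"rz": 0}
    - {"dx": 0,"dy": 0,"dz": 0,"rx": 0,"ry": 0,"rz": 0}
    - {"dx": 0,"dy": 0,"dz": 0,"rx": 0,"ry": 0,"rz": 0}
    - {"dx": 0,"dy": 0,"dz": 0,"rx": 0,"ry": 0,"rz": 0}
    - {"dx": 0,"dy": 0,"dz": 0,"rx": 0,"ry": 0,"rz": 0}
  grip: -1
  force: 40

```text
clock: 4.95
tool_pos: [0.4563, -0.3037, 0.0656]
orientation: [2.311, 2.128, -0.0]
ft_force: [-0.8, 0.1, 2.4]
width: 0.0076
```

```bash
python3 -c "
from h import *
goto([.456,-.304,.0655])
c=ctrl.read_camera('scene'); cv2.imwrite('pics/scene4.png',c['frame'])
crop(c['frame'],150,240,80,70,8,'pics/s4.png')
"
```

```text
t 4.95 pos [ 0.4563 -0.3037  0.0656] w 0.0076 F [-0.85  0.11  2.37] T [ 0.077  0.191 -0.006] q [ 0.73  0.56 -0.33  1.93  0.27  0.69  0.16]
toolx [ 0.083  0.997 -0.   ] tooly [ 0.997 -0.083 -0.   ] z [-0.e+00 -1.e-04 -1.e+00]
shift units [-0.01 -0.01  0.  ]
```

View pics/s4.png

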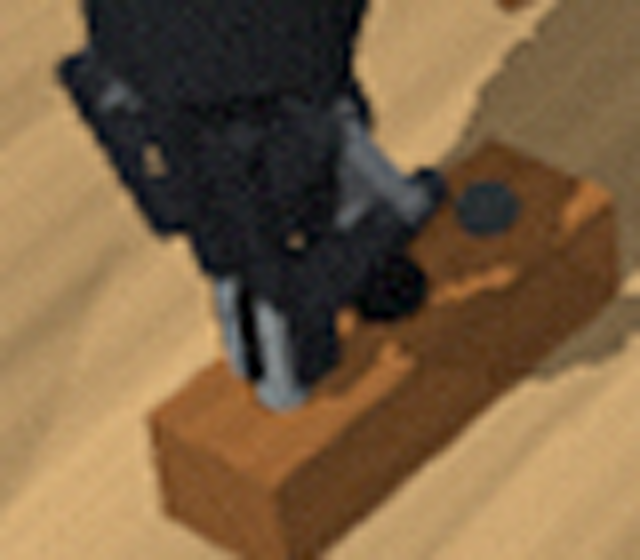

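>>> send_rows:
  motion:
    - {"dx": 0,"dy": 0,"dz": -0.2,"rx": 0,"ry": 0,"rz": 0}
    - {"dx": 0,"dy": 0,"dz": -0.4,"rx": 0,"ry": 0,"rz": 0}
    - {"dx": 0,"dy": 0,"dz": -0.6,"rx": 0,"ry": 0,"rz": 0}
    - {"dx": 0,"dy": 0,"dz": -0.8,"rx": 0,"ry": 0,"rz": 0}
    - {"dx": 0,"dy": 0,"dz": -0.8,"rx": 0,"ry": 0,"rz": 0}
    - {"dx": 0,"dy": 0,"dz": 0,"rx": 0,"ry": 0,"rz": 0}
    - {"dx": 0,"dy": 0,"dz": 0,"rx": 0,"ry": 0,"rz": 0}

```text
clock: 5.7
tool_pos: [0.4566, -0.3039, 0.1363]
orientation: [2.31, 2.127, 0.0]
ft_force: [0.5, -0.2, -0.9]
width: 0.0075
```

```bash
python3 -c "
from h import *
goto([.456,-.304,.0655])
c=ctrl.read_camera('scene'); cv2.imwrite('pics/scene5.png',c['frame'])
crop(c['frame'],150,200,80,100,8,'pics/s5.png')
"
```

```text
t 5.7 pos [ 0.4566 -0.3039  0.1363] w 0.0075 F [ 0.55 -0.16 -0.94] T [-0.004  0.065  0.012] q [ 0.76  0.47 -0.36  1.87  0.22  0.84  0.2 ]
toolx [ 0.083  0.997 -0.001] tooly [ 0.997 -0.083  0.001] z [ 1.2e-03 -9.0e-04 -1.0e+00]
shift units [-0.   -0.03  2.83]
```

View pics/s5.png

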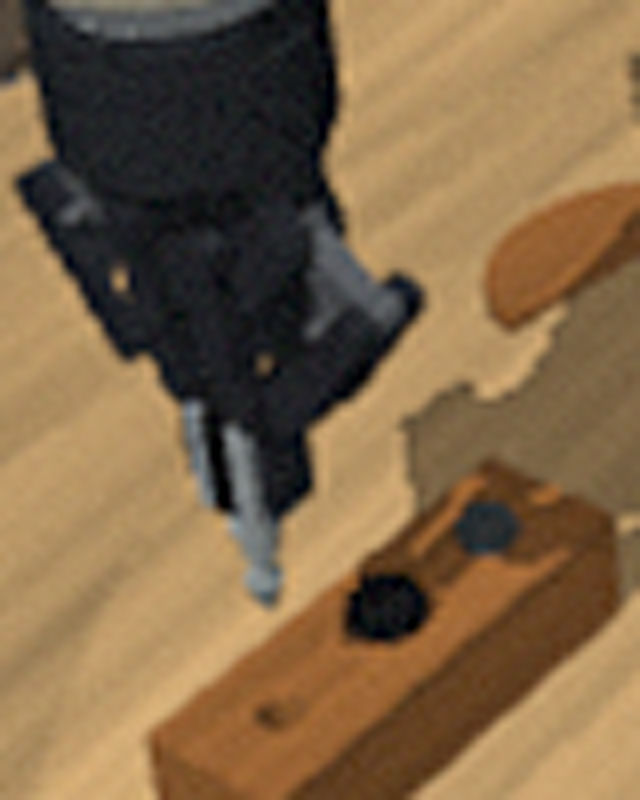

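```bash
cat >> h.py <<'E'
def pinlines(p,ax=np.array([0,0,1.])):
    p=np.array(p); ax=np.array(ax)/np.linalg.norm(ax)
    u=np.cross(ax,[1,0,0]);u/=np.linalg.norm(u);v=np.cross(ax,u); a=np.linspace(0,2*np.pi,30)
    return [p+ax*z+r*(np.outer(np.cos(a),u)+np.outer(np.sin(a),v)) for z,r in((.018,.005),(.004,.0075),(0,.0075),(-.009,.0055),(-.018,.0055),(-.0205,.0055),(-.029,.002))]+[np.array([p+ax*.018,p-ax*.029])]
E
python3 -c "
from h import *
im=cv2.imread('pics/scene5.png')
overlay('scene',im,[[.4566,-.3039,.1363]],(165,240,50,50),14,'pics/o5.png',pinlines([.4566,-.3039,.1363-.0256]))
g=cv2.imread('pics/o5.png'); crop(im,165,240,50,50,14,'pics/o5b.png'); h=cv2.imread('pics/o5b.png')
cv2.imwrite('pics/o5c.png',cv2.resize(np.hstack([g,h]),(800,400)))
"
```

```text
(no output)
```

View pics/o5c.png

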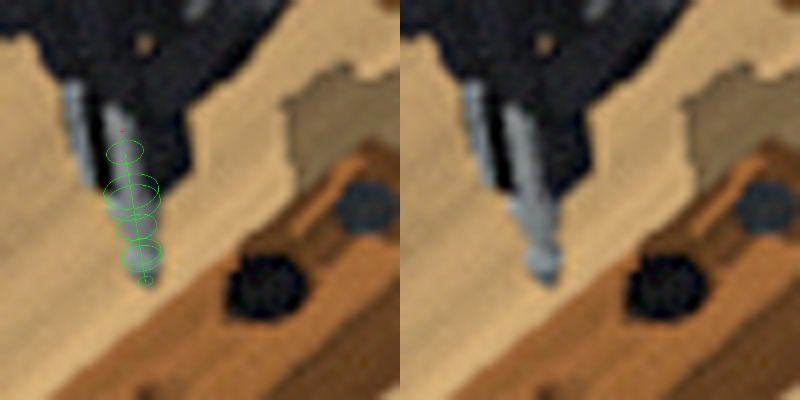

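```bash
python3 -c "
from h import *
t=cv2.imread('pics/top0.png');s=cv2.imread('pics/scene0.png')
C=np.array([.5783,.0933]);th=np.arctan2(.122,-.0328)
H=C+.127*np.array([np.cos(th),np.sin(th)]); P=2*C-H; print(H,P)
ls=[circ(H,.00825,.17),circ(H,.006,.166),circ(P,.005,.184),circ(P,.005,.17),circ(P,.00825,.17)]+[circ(C,.145,.17)]
out=[]
for n,im,bs in(('top',t,[(190,198,20,20),(267,175,20,20)]),('scene',s,[(305,145,30,20),(290,188,25,20)])):
  for i,b in enumerate(bs):
    overlay(n,im,[],b,20,'pics/a.png',ls); crop(im,*b,20,'pics/b.png')
    out.append(cv2.resize(np.hstack([cv2.imread('pics/a.png'),cv2.imread('pics/b.png')]),(800,400) if n=='top' else (800,280)))
cv2.imwrite('pics/w1.png',np.vstack(out[:2])[:,:]);cv2.imwrite('pics/w2.png',np.vstack(out[2:]))
"
```

```text
[0.54532663 0.21594484] [ 0.61127337 -0.02934484]Traceback (most recent call last):
  File "<string>", line 10, in <module>
    overlay(n,im,[],b,20,'pics/a.png',ls); crop(im,*b,20,'pics/b.png')
    ~~~~~~~^^^^^^^^^^^^^^^^^^^^^^^^^^^^^^
  File "h.py", line 32, in overlay
    for p in tr(proj(n,P)): cv2.drawMarker(g,tuple(int(round(v)) for v in p),(0,0,255),cv2.MARKER_CROSS,9,1)
                ~~~~^^^^^
  File "h.py", line 8, in proj
    K,e,A=CAM[n]; p=(np.atleast_2d(P)-e)@A@K.T; return p[:,:2]/p[:,2:]
                     ~~~~~~~~~~~~~~~~^~
ValueError: operands could not be broadcast together with shapes (1,0) (3,)
```

```bash
cat > w.py <<'E'
from h import *
import sys
def show(C,H,tag):
    t=cv2.imread('pics/top0.png');s=cv2.imread('pics/scene0.png')
    P=2*C-H; print(H,P)
    ls=[circ(H,.00825,.17),circ(H,.006,.166),circ(P,.005,.184),circ(P,.005,.17),circ(P,.00825,.17)]+[circ(C,.145,.17)]
    out=[]
    for n,im,bs in(('top',t,[(190,198,20,20),(267,175,20,20)]),('scene',s,[(305,145,30,20),(290,188,30,20)])):
      for i,b in enumerate(bs):
        overlay(n,im,[[*C,.17]],b,20,'pics/a.png',ls); crop(im,*b,20,'pics/b.png')
        out.append(cv2.resize(np.hstack([cv2.imread('pics/a.png'),cv2.imread('pics/b.png')]),(600,300) if n=='top' else (800,270)))
    cv2.imwrite(f'pics/{tag}a.png',np.vstack(out[:2]));cv2.imwrite(f'pics/{tag}b.png',np.vstack(out[2:]))
E
python3 -c "
from w import *
show(np.array([.5783,.0933]),np.array([.5453,.2159]),'w1')"
```

```text
[0.5453 0.2159] [ 0.6113 -0.0293]
```

View pics/w1a.png

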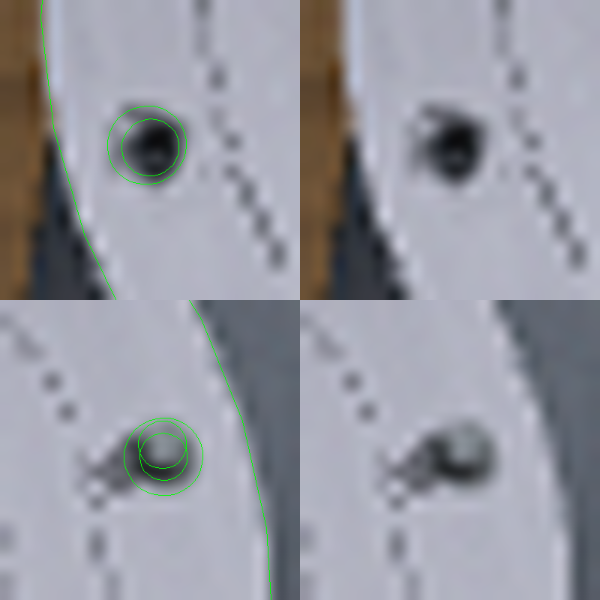

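View pics/w1b.png

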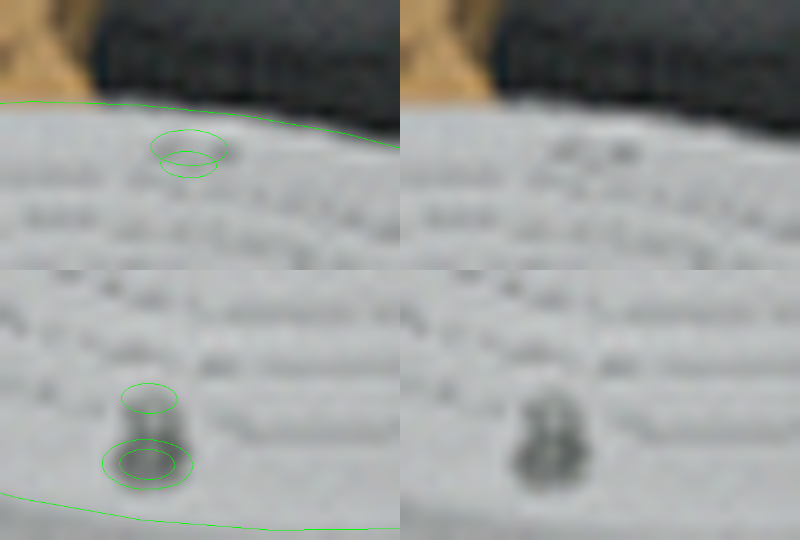

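>>> send_rows:
  motion:
    - {"dx": 0,"dy": 0,"dz": -0.6,"rx": 0,"ry": 0,"rz": 0}
    - {"dx": 0,"dy": 0,"dz": -0.9,"rx": 0,"ry": 0,"rz": 0}
    - {"dx": 0.3,"dy": 0,"dz": -0.9,"rx": 0,"ry": 0,"rz": 0}
    - {"dx": 0.6,"dy": 0,"dz": -0.9,"rx": 0,"ry": 0,"rz": 0}
    - {"dx": 0.8,"dy": 0,"dz": -0.9,"rx": 0,"ry": 0,"rz": 0}
    - {"dx": 0.8,"dy": 0.2,"dz": -0.7,"rx": 0,"ry": 0,"rz": 0}
    - {"dx": 0.8,"dy": 0.2,"dz": -0.5,"rx": 0,"ry": 0,"rz": 0}
    - {"dx": 0.8,"dy": 0.2,"dz": 0,"rx": 0,"ry": 0,"rz": 0}

```text
clock: 6.55
tool_pos: [0.4805, -0.2021, 0.2716]
orientation: [2.31, 2.127, 0.001]
ft_force: [0.1, 0.1, -0.7]
width: 0.0074
```

>>> send_rows:
  motion:
    - {"dx": 0.8,"dy": 0.1,"dz": 0,"rx": 0,"ry": 0,"rz": 0}
    - {"dx": 0.8,"dy": 0.1,"dz": 0,"rx": 0,"ry": 0,"rz": 0}
    - {"dx": 0.8,"dy": 0.1,"dz": 0,"rx": 0,"ry": 0,"rz": 0}
    - {"dx": 0.8,"dy": 0.1,"dz": 0,"rx": 0,"ry": 0,"rz": 0}
    - {"dx": 0.8,"dy": 0.1,"dz": 0,"rx": 0,"ry": 0,"rz": 0}
    - {"dx": 0.8,"dy": 0.1,"dz": 0,"rx": 0,"ry": 0,"rz": 0}
    - {"dx": 0.8,"dy": 0.1,"dz": 0,"rx": 0,"ry": 0,"rz": 0}
    - {"dx": 0.8,"dy": 0.1,"dz": 0,"rx": 0,"ry": 0,"rz": 0}

```text
clock: 7.35
tool_pos: [0.5125, -0.0442, 0.2696]
orientation: [-2.31, -2.127, 0.002]
ft_force: [-0.4, 0.4, -0.5]
width: 0.0076
```

>>> send_rows:
  motion:
    - {"dx": 0.8,"dy": 0.1,"dz": 0,"rx": 0,"ry": 0,"rz": 0}
    - {"dx": 0.8,"dy": 0.1,"dz": 0,"rx": 0,"ry": 0,"rz": 0}
    - {"dx": 0.8,"dy": 0.1,"dz": 0,"rx": 0,"ry": 0,"rz": 0}
    - {"dx": 0.8,"dy": 0.1,"dz": 0,"rx": 0,"ry": 0,"rz": 0}
    - {"dx": 0.8,"dy": 0,"dz": 0,"rx": 0,"ry": 0,"rz": 0}
    - {"dx": 0.8,"dy": 0,"dz": 0,"rx": 0,"ry": 0,"rz": 0}
    - {"dx": 0.8,"dy": 0,"dz": 0,"rx": 0,"ry": 0,"rz": 0}
    - {"dx": 0.6,"dy": 0,"dz": 0,"rx": 0,"ry": 0,"rz": 0}

```text
clock: 8.15
tool_pos: [0.5352, 0.1099, 0.2697]
orientation: [-2.309, -2.128, 0.002]
ft_force: [0.1, -0.0, -0.7]
width: 0.0071
```

```bash
python3 -c "
from h import *
goto([.5453,.2159,.27],[.997,-.077])
"
```

```text
t 8.15 pos [0.5352 0.1099 0.2697] w 0.0071 F [ 0.08 -0.02 -0.69] T [-0.03  -0.045  0.041] q [ 0.12  0.35 -0.56  1.7   0.2   1.15 -0.58]
toolx [ 0.082  0.997 -0.   ] tooly [ 0.997 -0.082 -0.002] z [-1.7e-03  1.0e-04 -1.0e+00]
shift units [ 4.26  0.05 -0.01]
rz units -0.0029745746566627977
toolx after [ 0.077  0.997 -0.   ]
shift after turn [ 4.26  0.07 -0.01]
```

>>> send_rows:
  motion:
    - {"dx": 0.8,"dy": 0,"dz": 0,"rx": 0,"ry": 0,"rz": 0}
    - {"dx": 0.8,"dy": 0,"dz": 0,"rx": 0,"ry": 0,"rz": 0}
    - {"dx": 0.8,"dy": 0.05,"dz": 0,"rx": 0,"ry": 0,"rz": 0}
    - {"dx": 0.7,"dy": 0,"dz": 0,"rx": 0,"ry": 0,"rz": 0}
    - {"dx": 0.3,"dy": 0,"dz": 0,"rx": 0,"ry": 0,"rz": 0}
    - {"dx": 0,"dy": 0,"dz": 0,"rx": 0,"ry": 0,"rz": 0}
    - {"dx": 0,"dy": 0,"dz": 0,"rx": 0,"ry": 0,"rz": 0}
    - {"dx": 0,"dy": 0,"dz": 0,"rx": 0,"ry": 0,"rz": 0}

```text
clock: 8.95
tool_pos: [0.5441, 0.1919, 0.2704]
orientation: [2.313, 2.126, -0.001]
ft_force: [0.0, 0.2, -0.3]
width: 0.0073
```

```bash
python3 -c "
from h import *
goto([.5453,.2159,.27],[.997,-.077])
"
```

```text
t 8.95 pos [0.5441 0.1919 0.2704] w 0.0073 F [ 0.02  0.24 -0.35] T [ 0.005  0.035 -0.029] q [-0.02  0.4  -0.57  1.63  0.23  1.18 -0.73]
toolx [ 0.084  0.996 -0.001] tooly [ 0.996 -0.084 -0.   ] z [-2.e-04 -9.e-04 -1.e+00]
shift units [ 0.96 -0.03  0.01]
rz units -0.0045482003441067904
toolx after [ 0.077  0.997 -0.001]
shift after turn [ 0.96 -0.03  0.01]
```

>>> send_rows:
  motion:
    - {"dx": 0.32,"dy": 0,"dz": 0,"rx": 0,"ry": 0,"rz": -0.005}
    - {"dx": 0.32,"dy": -0.03,"dz": 0,"rx": 0,"ry": 0,"rz": 0}
    - {"dx": 0.32,"dy": 0,"dz": 0.3,"rx": 0,"ry": 0,"rz": 0}
    - {"dx": 0,"dy": 0,"dz": 0.4,"rx": 0,"ry": 0,"rz": 0}
    - {"dx": 0,"dy": 0,"dz": 0.1,"rx": 0,"ry": 0,"rz": 0}
    - {"dx": 0,"dy": 0,"dz": 0,"rx": 0,"ry": 0,"rz": 0}
    - {"dx": 0,"dy": 0,"dz": 0,"rx": 0,"ry": 0,"rz": 0}
    - {"dx": 0,"dy": 0,"dz": 0,"rx": 0,"ry": 0,"rz": 0}

```text
clock: 9.75
tool_pos: [0.5453, 0.2171, 0.2508]
orientation: [2.303, 2.136, 0.001]
ft_force: [0.4, 0.5, -0.1]
width: 0.0074
```

```bash
python3 -c "
from h import *
goto([.5453,.2159,.25],[.997,-.077])
p=ctrl.get_state()['tool_pos']
for n,b in(('scene',(285,115,60,60)),('top',(170,170,60,60))):
    im=ctrl.read_camera(n)['frame']; cv2.imwrite(f'pics/{n}6.png',im)
    overlay(n,im,[p],b,9,f'pics/o6{n}.png',pinlines(p-[0,0,.0256])+[circ([.5453,.2159],.00825,.17)])
    crop(im,*b,9,'pics/b.png'); cv2.imwrite(f'pics/o6{n}.png',cv2.resize(np.hstack([cv2.imread(f'pics/o6{n}.png'),cv2.imread('pics/b.png')]),(800,400)))
"
```

```text
t 9.75 pos [0.5453 0.2171 0.2508] w 0.0074 F [ 0.36  0.5  -0.09] T [ 0.011  0.02  -0.047] q [-0.07  0.44 -0.57  1.63  0.25  1.15 -0.78]
toolx [0.075 0.997 0.   ] tooly [ 0.997 -0.075  0.   ] z [ 4.e-04  0.e+00 -1.e+00]
shift units [-0.05  0.    0.03]
rz units 0.0011489530206937727
toolx after [0.077 0.997 0.   ]
shift after turn [-0.05  0.    0.03]
```

View pics/o6scene.png

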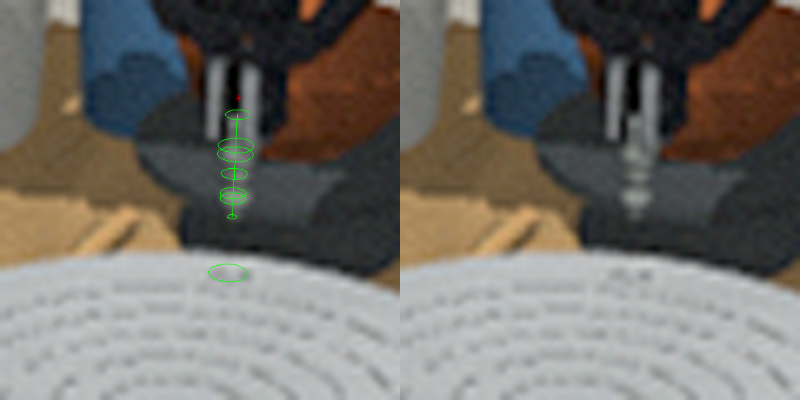

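View pics/o6top.png

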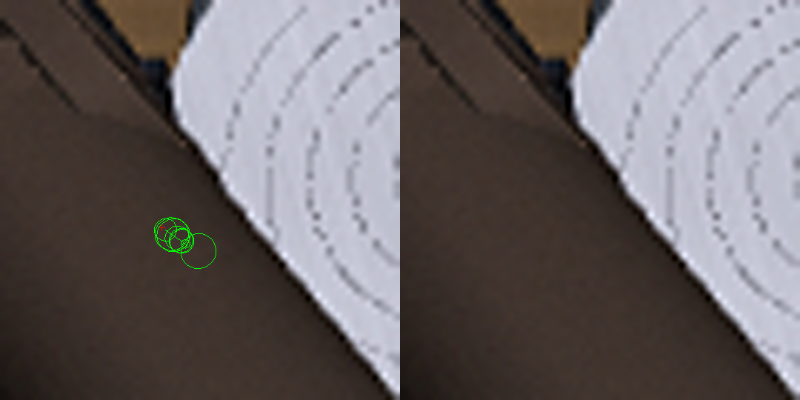

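>>> send_rows:
  motion:
    - {"dx": -0.05,"dy": 0,"dz": 0.3,"rx": 0,"ry": 0,"rz": 0}
    - {"dx": 0,"dy": 0,"dz": 0.3,"rx": 0,"ry": 0,"rz": 0}
    - {"dx": 0,"dy": 0,"dz": 0.3,"rx": 0,"ry": 0,"rz": 0}
    - {"dx": 0,"dy": 0,"dz": 0,"rx": 0,"ry": 0,"rz": 0}
    - {"dx": 0,"dy": 0,"dz": 0,"rx": 0,"ry": 0,"rz": 0}
    - {"dx": 0,"dy": 0,"dz": 0,"rx": 0,"ry": 0,"rz": 0}
    - {"dx": 0,"dy": 0,"dz": 0,"rx": 0,"ry": 0,"rz": 0}

```text
clock: 10.55
tool_pos: [0.5451, 0.2161, 0.2284]
orientation: [2.303, 2.137, 0.001]
ft_force: [0.2, 0.7, -0.4]
width: 0.0076
```

```bash
python3 -c "
from h import *
goto([.5453,.2159,.22])
p=ctrl.get_state()['tool_pos']
for n,b in(('scene',(290,125,50,50)),):
    im=ctrl.read_camera(n)['frame']; cv2.imwrite(f'pics/{n}7.png',im)
    overlay(n,im,[p],b,11,f'pics/o7{n}.png',pinlines(p-[0,0,.0256])+[circ([.5453,.2159],.00825,.17)])
    crop(im,*b,11,'pics/b.png'); cv2.imwrite(f'pics/o7{n}.png',cv2.resize(np.hstack([cv2.imread(f'pics/o7{n}.png'),cv2.imread('pics/b.png')]),(800,400)))
"
```

```text
t 10.55 pos [0.5451 0.2161 0.2284] w 0.0076 F [ 0.17  0.68 -0.37] T [-0.034 -0.041 -0.025] q [-0.07  0.46 -0.57  1.66  0.27  1.1  -0.79]
toolx [0.075 0.997 0.   ] tooly [ 0.997 -0.075  0.   ] z [ 5.e-04  2.e-04 -1.e+00]
shift units [-0.01  0.01  0.33]
```

View pics/o7scene.png

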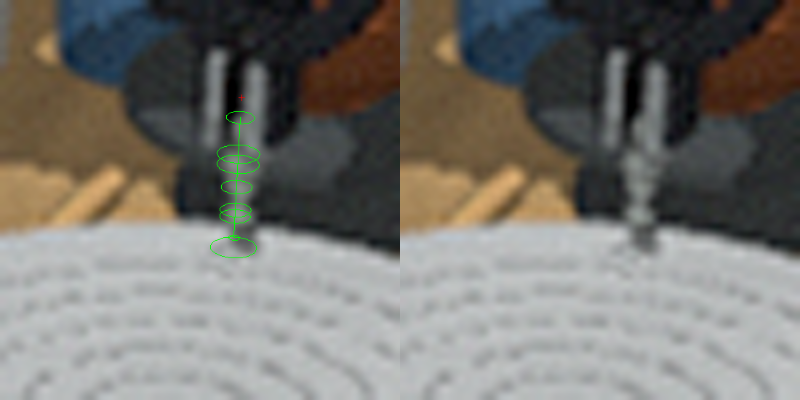

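>>> send_rows:
  motion:
    - {"dx": 0,"dy": 0,"dz": 0.12,"rx": 0,"ry": 0,"rz": 0}
    - {"dx": 0,"dy": 0,"dz": 0.12,"rx": 0,"ry": 0,"rz": 0}
    - {"dx": 0,"dy": 0,"dz": 0,"rx": 0,"ry": 0,"rz": 0}
    - {"dx": 0,"dy": 0,"dz": 0,"rx": 0,"ry": 0,"rz": 0}

```text
clock: 11.0
tool_pos: [0.5449, 0.2159, 0.2219]
orientation: [-2.303, -2.137, 0.001]
ft_force: [0.3, 0.1, -0.1]
width: 0.0075
```

>>> send_rows:
  motion:
    - {"dx": 0,"dy": 0,"dz": 0.06,"rx": 0,"ry": 0,"rz": 0}
    - {"dx": 0,"dy": 0,"dz": 0.06,"rx": 0,"ry": 0,"rz": 0}
    - {"dx": 0,"dy": 0,"dz": 0,"rx": 0,"ry": 0,"rz": 0}
    - {"dx": 0,"dy": 0,"dz": 0,"rx": 0,"ry": 0,"rz": 0}

```text
clock: 11.4
tool_pos: [0.545, 0.216, 0.219]
orientation: [-2.303, -2.137, 0.0]
ft_force: [-0.1, -0.2, -1.4]
width: 0.0078
```

```bash
python3 -c "
from h import *
goto([.5453,.2159,.22])
"
```

```text
t 11.4 pos [0.545 0.216 0.219] w 0.0078 F [-0.1  -0.2  -1.44] T [ 0.058  0.013 -0.002] q [-0.07  0.46 -0.56  1.68  0.27  1.08 -0.79]
toolx [ 0.075  0.997 -0.   ] tooly [ 0.997 -0.075 -0.   ] z [-1.e-04 -1.e-04 -1.e+00]
shift units [-0.    0.01 -0.04]
```

>>> send_rows:
  motion:
    - {"dx": 0,"dy": 0,"dz": 0.06,"rx": 0,"ry": 0,"rz": 0}
    - {"dx": 0,"dy": 0,"dz": 0.04,"rx": 0,"ry": 0,"rz": 0}
    - {"dx": 0,"dy": 0,"dz": 0,"rx": 0,"ry": 0,"rz": 0}
    - {"dx": 0,"dy": 0,"dz": 0,"rx": 0,"ry": 0,"rz": 0}

```text
clock: 11.8
tool_pos: [0.545, 0.216, 0.2165]
orientation: [-2.303, -2.137, 0.0]
ft_force: [0.4, 0.1, -0.5]
width: 0.0074
```

>>> send_rows:
  motion:
    - {"dx": 0,"dy": 0,"dz": 0.04,"rx": 0,"ry": 0,"rz": 0}
    - {"dx": 0,"dy": 0,"dz": 0.04,"rx": 0,"ry": 0,"rz": 0}
    - {"dx": 0,"dy": 0,"dz": 0,"rx": 0,"ry": 0,"rz": 0}
    - {"dx": 0,"dy": 0,"dz": 0,"rx": 0,"ry": 0,"rz": 0}

```text
clock: 12.2
tool_pos: [0.545, 0.216, 0.2145]
orientation: [2.303, 2.137, -0.0]
ft_force: [-0.2, -0.2, -0.5]
width: 0.0075
```

```bash
python3 -c "
from h import *
goto([.5453,.2159,.22])
"
```

```text
t 12.2 pos [0.545  0.216  0.2145] w 0.0075 F [-0.19 -0.19 -0.54] T [ 0.002 -0.065  0.031] q [-0.07  0.47 -0.56  1.68  0.28  1.07 -0.79]
toolx [ 0.075  0.997 -0.   ] tooly [ 0.997 -0.075 -0.   ] z [-0.e+00 -1.e-04 -1.e+00]
shift units [-0.    0.01 -0.22]
```

>>> send_rows:
  motion:
    - {"dx": 0,"dy": 0,"dz": 0.03,"rx": 0,"ry": 0,"rz": 0}
    - {"dx": 0,"dy": 0,"dz": 0.03,"rx": 0,"ry": 0,"rz": 0}
    - {"dx": 0,"dy": 0,"dz": 0,"rx": 0,"ry": 0,"rz": 0}
    - {"dx": 0,"dy": 0,"dz": 0,"rx": 0,"ry": 0,"rz": 0}

```text
clock: 12.6
tool_pos: [0.5449, 0.216, 0.213]
orientation: [-2.303, -2.137, 0.0]
ft_force: [0.8, -0.6, -1.0]
width: 0.0074
```

>>> send_rows:
  motion:
    - {"dx": 0,"dy": 0,"dz": 0.03,"rx": 0,"ry": 0,"rz": 0}
    - {"dx": 0,"dy": 0,"dz": 0.03,"rx": 0,"ry": 0,"rz": 0}
    - {"dx": 0,"dy": 0,"dz": 0,"rx": 0,"ry": 0,"rz": 0}
    - {"dx": 0,"dy": 0,"dz": 0,"rx": 0,"ry": 0,"rz": 0}

```text
clock: 13.0
tool_pos: [0.545, 0.216, 0.2115]
orientation: [2.303, 2.137, -0.0]
ft_force: [0.0, 0.3, -0.9]
width: 0.0075
```

```bash
python3 -c "
from h import *
goto([.5453,.2159,.22])
"
```

```text
t 13.0 pos [0.545  0.216  0.2115] w 0.0075 F [ 0.04  0.32 -0.93] T [ 0.028 -0.001 -0.002] q [-0.07  0.47 -0.56  1.69  0.28  1.07 -0.8 ]
toolx [ 0.075  0.997 -0.   ] tooly [ 0.997 -0.075 -0.   ] z [-1.e-04 -1.e-04 -1.e+00]
shift units [-0.    0.01 -0.34]
```

>>> send_rows:
  motion:
    - {"dx": 0,"dy": 0,"dz": 0.04,"rx": 0,"ry": 0,"rz": 0}
    - {"dx": 0,"dy": 0,"dz": 0.04,"rx": 0,"ry": 0,"rz": 0}
    - {"dx": 0,"dy": 0,"dz": 0,"rx": 0,"ry": 0,"rz": 0}
    - {"dx": 0,"dy": 0,"dz": 0,"rx": 0,"ry": 0,"rz": 0}

```text
clock: 13.4
tool_pos: [0.545, 0.216, 0.2095]
orientation: [-2.303, -2.137, 0.0]
ft_force: [0.4, 1.0, -0.5]
width: 0.0075
```

>>> send_rows:
  motion:
    - {"dx": 0,"dy": 0,"dz": 0.04,"rx": 0,"ry": 0,"rz": 0}
    - {"dx": 0,"dy": 0,"dz": 0.04,"rx": 0,"ry": 0,"rz": 0}
    - {"dx": 0,"dy": 0,"dz": 0,"rx": 0,"ry": 0,"rz": 0}
    - {"dx": 0,"dy": 0,"dz": 0,"rx": 0,"ry": 0,"rz": 0}

```text
clock: 13.8
tool_pos: [0.545, 0.216, 0.2075]
orientation: [2.303, 2.137, -0.0]
ft_force: [0.4, -0.9, 0.2]
width: 0.0074
```

```bash
python3 -c "
from h import *
goto([.5453,.2159,.22])
"
```

```text
t 13.8 pos [0.545  0.216  0.2075] w 0.0074 F [ 0.41 -0.94  0.2 ] T [-0.031 -0.     0.05 ] q [-0.08  0.47 -0.56  1.69  0.28  1.06 -0.8 ]
toolx [ 0.075  0.997 -0.   ] tooly [ 0.997 -0.075 -0.   ] z [-0.e+00 -1.e-04 -1.e+00]
shift units [-0.    0.01 -0.5 ]
```

>>> send_rows:
  motion:
    - {"dx": 0,"dy": 0,"dz": 0.04,"rx": 0,"ry": 0,"rz": 0}
    - {"dx": 0,"dy": 0,"dz": 0.04,"rx": 0,"ry": 0,"rz": 0}
    - {"dx": 0,"dy": 0,"dz": 0,"rx": 0,"ry": 0,"rz": 0}
    - {"dx": 0,"dy": 0,"dz": 0,"rx": 0,"ry": 0,"rz": 0}

```text
clock: 14.2
tool_pos: [0.545, 0.216, 0.2055]
orientation: [-2.303, -2.137, 0.0]
ft_force: [-0.9, -0.3, -0.6]
width: 0.0074
```

>>> send_rows:
  motion:
    - {"dx": 0,"dy": 0,"dz": 0.04,"rx": 0,"ry": 0,"rz": 0}
    - {"dx": 0,"dy": 0,"dz": 0.04,"rx": 0,"ry": 0,"rz": 0}
    - {"dx": 0,"dy": 0,"dz": 0,"rx": 0,"ry": 0,"rz": 0}
    - {"dx": 0,"dy": 0,"dz": 0,"rx": 0,"ry": 0,"rz": 0}

```text
clock: 14.6
tool_pos: [0.545, 0.216, 0.2037]
orientation: [2.303, 2.137, 0.0]
ft_force: [0.0, 0.4, 1.7]
width: 0.0076
```

```bash
python3 -c "
from h import *
goto([.5453,.2159,.22])
"
```

```text
t 14.6 pos [0.545  0.216  0.2037] w 0.0076 F [0.   0.38 1.67] T [-0.031  0.109  0.018] q [-0.08  0.48 -0.56  1.69  0.28  1.05 -0.8 ]
toolx [0.075 0.997 0.   ] tooly [ 0.997 -0.075  0.   ] z [ 2.e-04  1.e-04 -1.e+00]
shift units [-0.    0.01 -0.65]
```

>>> send_rows:
  motion:
    - {"dx": 0,"dy": 0,"dz": 0.04,"rx": 0,"ry": 0,"rz": 0}
    - {"dx": 0,"dy": 0,"dz": 0,"rx": 0,"ry": 0,"rz": 0}
    - {"dx": 0,"dy": 0,"dz": 0,"rx": 0,"ry": 0,"rz": 0}

```text
clock: 14.9
tool_pos: [0.5451, 0.216, 0.2027]
orientation: [2.303, 2.137, 0.0]
ft_force: [-1.2, -0.6, 3.8]
width: 0.0075
```

>>> send_rows:
  motion:
    - {"dx": 0,"dy": 0,"dz": 0.04,"rx": 0,"ry": 0,"rz": 0}
    - {"dx": 0,"dy": 0,"dz": 0,"rx": 0,"ry": 0,"rz": 0}
    - {"dx": 0,"dy": 0,"dz": 0,"rx": 0,"ry": 0,"rz": 0}

```text
clock: 15.2
tool_pos: [0.545, 0.216, 0.2015]
orientation: [2.303, 2.137, 0.0]
ft_force: [-0.9, -0.4, 3.5]
width: 0.0075
```

>>> send_rows:
  motion:
    - {"dx": 0,"dy": 0,"dz": 0.04,"rx": 0,"ry": 0,"rz": 0}
    - {"dx": 0,"dy": 0,"dz": 0,"rx": 0,"ry": 0,"rz": 0}
    - {"dx": 0,"dy": 0,"dz": 0,"rx": 0,"ry": 0,"rz": 0}

```text
clock: 15.5
tool_pos: [0.545, 0.216, 0.2006]
orientation: [2.303, 2.137, 0.0]
ft_force: [-0.0, -0.5, 4.0]
width: 0.0073
```

>>> send_rows:
  motion:
    - {"dx": 0,"dy": 0,"dz": 0.04,"rx": 0,"ry": 0,"rz": 0}
    - {"dx": 0,"dy": 0,"dz": 0,"rx": 0,"ry": 0,"rz": 0}
    - {"dx": 0,"dy": 0,"dz": 0,"rx": 0,"ry": 0,"rz": 0}

```text
clock: 15.8
tool_pos: [0.5452, 0.2161, 0.1998]
orientation: [2.303, 2.137, 0.001]
ft_force: [-0.3, 0.2, 5.4]
width: 0.0074
```

>>> send_rows:
  motion:
    - {"dx": 0,"dy": 0,"dz": 0.04,"rx": 0,"ry": 0,"rz": 0}
    - {"dx": 0,"dy": 0,"dz": 0,"rx": 0,"ry": 0,"rz": 0}
    - {"dx": 0,"dy": 0,"dz": 0,"rx": 0,"ry": 0,"rz": 0}

```text
clock: 16.1
tool_pos: [0.5454, 0.2164, 0.1995]
orientation: [2.303, 2.136, 0.002]
ft_force: [-1.6, -0.2, 10.1]
width: 0.0074
```

>>> send_rows:
  motion:
    - {"dx": 0,"dy": 0,"dz": 0.04,"rx": 0,"ry": 0,"rz": 0}
    - {"dx": 0,"dy": 0,"dz": 0,"rx": 0,"ry": 0,"rz": 0}
    - {"dx": 0,"dy": 0,"dz": 0,"rx": 0,"ry": 0,"rz": 0}

```text
clock: 16.4
tool_pos: [0.5449, 0.2157, 0.1971]
orientation: [-2.303, -2.137, 0.001]
ft_force: [0.0, -0.9, -0.1]
width: 0.0073
```

>>> send_rows:
  motion:
    - {"dx": 0,"dy": 0,"dz": 0.04,"rx": 0,"ry": 0,"rz": 0}
    - {"dx": 0,"dy": 0,"dz": 0,"rx": 0,"ry": 0,"rz": 0}
    - {"dx": 0,"dy": 0,"dz": 0,"rx": 0,"ry": 0,"rz": 0}

```text
clock: 16.7
tool_pos: [0.5448, 0.2158, 0.1962]
orientation: [-2.303, -2.137, 0.001]
ft_force: [-0.0, 0.3, -1.5]
width: 0.0074
```

>>> send_rows:
  motion:
    - {"dx": 0,"dy": 0,"dz": 0.04,"rx": 0,"ry": 0,"rz": 0}
    - {"dx": 0,"dy": 0,"dz": 0,"rx": 0,"ry": 0,"rz": 0}
    - {"dx": 0,"dy": 0,"dz": 0,"rx": 0,"ry": 0,"rz": 0}

```text
clock: 17.0
tool_pos: [0.5449, 0.2159, 0.1953]
orientation: [-2.303, -2.137, 0.001]
ft_force: [0.7, -0.5, -1.7]
width: 0.0076
```

>>> send_rows:
  motion:
    - {"dx": 0,"dy": 0,"dz": 0.04,"rx": 0,"ry": 0,"rz": 0}
    - {"dx": 0,"dy": 0,"dz": 0,"rx": 0,"ry": 0,"rz": 0}
    - {"dx": 0,"dy": 0,"dz": 0,"rx": 0,"ry": 0,"rz": 0}

```text
clock: 17.3
tool_pos: [0.5449, 0.216, 0.1944]
orientation: [-2.303, -2.137, 0.0]
ft_force: [0.5, 0.1, -0.6]
width: 0.0071
```

>>> send_rows:
  motion:
    - {"dx": 0,"dy": 0,"dz": 0.04,"rx": 0,"ry": 0,"rz": 0}
    - {"dx": 0,"dy": 0,"dz": 0,"rx": 0,"ry": 0,"rz": 0}
    - {"dx": 0,"dy": 0,"dz": 0,"rx": 0,"ry": 0,"rz": 0}

```text
clock: 17.6
tool_pos: [0.5448, 0.2157, 0.1931]
orientation: [-2.303, -2.137, 0.001]
ft_force: [0.4, -0.8, -4.1]
width: 0.0077
```

>>> send_rows:
  motion:
    - {"dx": 0,"dy": 0,"dz": 0.02,"rx": 0,"ry": 0,"rz": 0}
    - {"dx": 0,"dy": 0,"dz": 0,"rx": 0,"ry": 0,"rz": 0}
    - {"dx": 0,"dy": 0,"dz": 0,"rx": 0,"ry": 0,"rz": 0}

```text
clock: 17.9
tool_pos: [0.5449, 0.216, 0.193]
orientation: [-2.303, -2.137, 0.0]
ft_force: [-0.5, 0.8, -2.3]
width: 0.0074
```

>>> send_rows:
  motion:
    - {"dx": 0,"dy": 0,"dz": 0.02,"rx": 0,"ry": 0,"rz": 0}
    - {"dx": 0,"dy": 0,"dz": 0,"rx": 0,"ry": 0,"rz": 0}
    - {"dx": 0,"dy": 0,"dz": 0,"rx": 0,"ry": 0,"rz": 0}

```text
clock: 18.2
tool_pos: [0.5451, 0.216, 0.1927]
orientation: [2.303, 2.137, 0.0]
ft_force: [-0.6, -0.1, -0.5]
width: 0.0074
```

>>> send_rows:
  motion:
    - {"dx": 0,"dy": 0,"dz": 0.02,"rx": 0,"ry": 0,"rz": 0}
    - {"dx": 0,"dy": 0,"dz": 0,"rx": 0,"ry": 0,"rz": 0}
    - {"dx": 0,"dy": 0,"dz": 0,"rx": 0,"ry": 0,"rz": 0}

```text
clock: 18.5
tool_pos: [0.545, 0.216, 0.192]
orientation: [2.303, 2.137, -0.0]
ft_force: [-0.6, 1.1, 0.1]
width: 0.0074
```

>>> send_rows:
  motion:
    - {"dx": 0,"dy": 0,"dz": 0.02,"rx": 0,"ry": 0,"rz": 0}
    - {"dx": 0,"dy": 0,"dz": 0,"rx": 0,"ry": 0,"rz": 0}
    - {"dx": 0,"dy": 0,"dz": 0,"rx": 0,"ry": 0,"rz": 0}

```text
clock: 18.8
tool_pos: [0.5451, 0.216, 0.1917]
orientation: [2.303, 2.137, 0.0]
ft_force: [-0.1, -0.1, 1.3]
width: 0.0069
```

```bash
python3 -c "
from h import *
goto([.5453,.2159,.1916])
p=ctrl.get_state()['tool_pos']
for n,b in(('scene',(290,125,50,50)),):
    im=ctrl.read_camera(n)['frame']; cv2.imwrite(f'pics/{n}8.png',im)
    overlay(n,im,[p],b,11,f'pics/o8{n}.png',pinlines([.545,.216,.166]))
    crop(im,*b,11,'pics/b.png'); cv2.imwrite(f'pics/o8{n}.png',cv2.resize(np.hstack([cv2.imread(f'pics/o8{n}.png'),cv2.imread('pics/b.png')]),(800,400)))
"
```

```text
t 18.8 pos [0.5451 0.216  0.1917] w 0.0069 F [-0.12 -0.14  1.31] T [-0.049  0.045  0.005] q [-0.08  0.49 -0.55  1.71  0.29  1.03 -0.81]
toolx [0.075 0.997 0.   ] tooly [ 0.997 -0.075  0.   ] z [ 2.e-04  1.e-04 -1.e+00]
shift units [-0.01  0.01  0.  ]
```

View pics/o8scene.png

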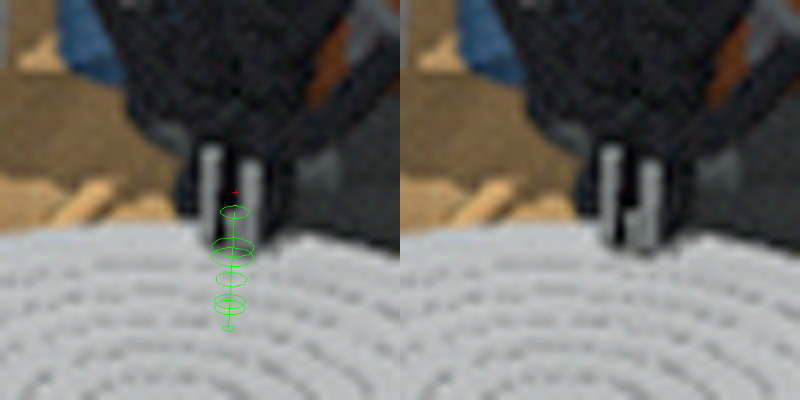

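>>> send_rows:
  motion:
    - {"dx": 0,"dy": 0,"dz": 0.02,"rx": 0,"ry": 0,"rz": 0}
    - {"dx": 0,"dy": 0,"dz": 0,"rx": 0,"ry": 0,"rz": 0}
    - {"dx": 0,"dy": 0,"dz": 0,"rx": 0,"ry": 0,"rz": 0}

```text
clock: 19.15
tool_pos: [0.5451, 0.216, 0.1916]
orientation: [2.303, 2.136, 0.001]
ft_force: [-2.7, -0.0, 5.3]
width: 0.0072
```

>>> send_rows:
  motion:
    - {"dx": 0,"dy": 0,"dz": 0.02,"rx": 0,"ry": 0,"rz": 0}
    - {"dx": 0,"dy": 0,"dz": 0,"rx": 0,"ry": 0,"rz": 0}
    - {"dx": 0,"dy": 0,"dz": 0,"rx": 0,"ry": 0,"rz": 0}

```text
clock: 19.45
tool_pos: [0.5451, 0.2161, 0.1915]
orientation: [2.303, 2.136, 0.001]
ft_force: [-2.5, -2.1, 9.6]
width: 0.0072
```

>>> send_rows:
  motion:
    - {"dx": 0,"dy": 0,"dz": -0.02,"rx": 0,"ry": 0,"rz": 0}
    - {"dx": 0,"dy": 0,"dz": -0.02,"rx": 0,"ry": 0,"rz": 0}
    - {"dx": 0,"dy": 0,"dz": 0,"rx": 0,"ry": 0,"rz": 0}
    - {"dx": 0,"dy": 0,"dz": 0,"rx": 0,"ry": 0,"rz": 0}
  grip: -1
  force: 60

```text
clock: 19.85
tool_pos: [0.5451, 0.216, 0.1917]
orientation: [2.303, 2.137, 0.0]
ft_force: [-0.7, -0.9, 4.5]
width: 0.0064
```

>>> send_rows:
  motion:
    - {"dx": 0,"dy": 0,"dz": -0.02,"rx": 0,"ry": 0,"rz": 0}
    - {"dx": 0,"dy": 0,"dz": -0.02,"rx": 0,"ry": 0,"rz": 0}
    - {"dx": 0,"dy": 0,"dz": 0,"rx": 0,"ry": 0,"rz": 0}
    - {"dx": 0,"dy": 0,"dz": 0,"rx": 0,"ry": 0,"rz": 0}

```text
clock: 20.25
tool_pos: [0.5449, 0.2159, 0.1923]
orientation: [-2.303, -2.137, 0.001]
ft_force: [-0.6, -0.9, -0.3]
width: 0.0064
```

>>> send_rows:
  motion:
    - {"dx": 0,"dy": 0,"dz": -0.02,"rx": 0,"ry": 0,"rz": 0}
    - {"dx": 0,"dy": 0,"dz": 0,"rx": 0,"ry": 0,"rz": 0}
    - {"dx": 0,"dy": 0,"dz": 0,"rx": 0,"ry": 0,"rz": 0}

```text
clock: 20.55
tool_pos: [0.545, 0.2159, 0.193]
orientation: [2.303, 2.137, -0.0]
ft_force: [0.4, -0.3, -0.3]
width: 0.0062
```

>>> send_rows:
  motion:
    - {"dx": 0,"dy": 0,"dz": -0.02,"rx": 0,"ry": 0,"rz": 0}
    - {"dx": 0,"dy": 0,"dz": 0,"rx": 0,"ry": 0,"rz": 0}
    - {"dx": 0,"dy": 0,"dz": 0,"rx": 0,"ry": 0,"rz": 0}

```text
clock: 20.85
tool_pos: [0.5449, 0.2158, 0.1932]
orientation: [-2.303, -2.137, 0.001]
ft_force: [0.6, 0.9, -5.1]
width: 0.0063
```

>>> send_rows:
  motion:
    - {"dx": 0,"dy": 0,"dz": -0.02,"rx": 0,"ry": 0,"rz": 0}
    - {"dx": 0,"dy": 0,"dz": 0,"rx": 0,"ry": 0,"rz": 0}
    - {"dx": 0,"dy": 0,"dz": 0,"rx": 0,"ry": 0,"rz": 0}

```text
clock: 21.15
tool_pos: [0.5448, 0.2157, 0.1935]
orientation: [-2.303, -2.137, 0.001]
ft_force: [2.8, 0.9, -11.2]
width: 0.0063
```

>>> send_rows:
  motion:
    - {"dx": 0,"dy": 0,"dz": 0,"rx": 0,"ry": 0,"rz": 0}
    - {"dx": 0,"dy": 0,"dz": 0,"rx": 0,"ry": 0,"rz": 0}

```text
clock: 21.35
tool_pos: [0.5448, 0.2157, 0.1936]
orientation: [-2.303, -2.137, 0.001]
ft_force: [2.5, 1.1, -13.7]
width: 0.0063
```

>>> send_rows:
  motion:
    - {"dx": 0,"dy": 0,"dz": 0,"rx": 0,"ry": 0,"rz": 0}
    - {"dx": 0,"dy": 0,"dz": 0,"rx": 0,"ry": 0,"rz": 0}

```text
clock: 21.55
tool_pos: [0.5447, 0.2157, 0.1936]
orientation: [-2.303, -2.137, 0.001]
ft_force: [2.5, 0.0, -15.1]
width: 0.0065
```

>>> send_rows:
  motion:
    - {"dx": 0,"dy": 0,"dz": 0.014,"rx": 0,"ry": 0,"rz": 0}
    - {"dx": 0,"dy": 0,"dz": 0,"rx": 0,"ry": 0,"rz": 0}

```text
clock: 21.75
tool_pos: [0.5448, 0.2159, 0.1936]
orientation: [-2.303, -2.137, 0.001]
ft_force: [1.9, -0.8, -13.7]
width: 0.0064
```

>>> send_rows:
  motion:
    - {"dx": 0,"dy": 0,"dz": 0.008,"rx": 0,"ry": 0,"rz": 0}
    - {"dx": 0,"dy": 0,"dz": 0,"rx": 0,"ry": 0,"rz": 0}

```text
clock: 21.95
tool_pos: [0.5448, 0.216, 0.1935]
orientation: [-2.303, -2.137, 0.0]
ft_force: [0.4, -0.2, -12.3]
width: 0.0063
```

>>> send_rows:
  motion:
    - {"dx": 0,"dy": 0,"dz": 0,"rx": 0,"ry": 0,"rz": 0}
    - {"dx": 0,"dy": 0,"dz": 0,"rx": 0,"ry": 0,"rz": 0}

```text
clock: 22.15
tool_pos: [0.5449, 0.216, 0.1935]
orientation: [-2.303, -2.137, 0.0]
ft_force: [-0.5, 0.7, -12.1]
width: 0.0066
```

>>> send_rows:
  motion:
    - {"dx": 0,"dy": 0,"dz": 0.002,"rx": 0,"ry": 0,"rz": 0}
    - {"dx": 0,"dy": 0,"dz": 0,"rx": 0,"ry": 0,"rz": 0}

```text
clock: 22.35
tool_pos: [0.5449, 0.2161, 0.1935]
orientation: [-2.303, -2.137, 0.0]
ft_force: [-0.8, -0.3, -10.5]
width: 0.0062
```

>>> send_rows:
  motion:
    - {"dx": 0,"dy": 0,"dz": -0.004,"rx": 0,"ry": 0,"rz": 0}
    - {"dx": 0,"dy": 0,"dz": 0,"rx": 0,"ry": 0,"rz": 0}

```text
clock: 22.55
tool_pos: [0.5449, 0.216, 0.1935]
orientation: [-2.303, -2.137, 0.0]
ft_force: [0.3, 0.1, -11.6]
width: 0.0063
```

>>> send_rows:
  motion:
    - {"dx": 0,"dy": 0,"dz": 0,"rx": 0,"ry": 0,"rz": 0}
    - {"dx": 0,"dy": 0,"dz": 0,"rx": 0,"ry": 0,"rz": 0}

```text
clock: 22.75
tool_pos: [0.5449, 0.216, 0.1935]
orientation: [-2.303, -2.137, 0.0]
ft_force: [-0.5, 0.3, -11.7]
width: 0.0063
```

>>> send_rows:
  motion:
    - {"dx": 0,"dy": 0,"dz": -0.001,"rx": 0,"ry": 0,"rz": 0}
    - {"dx": 0,"dy": 0,"dz": 0,"rx": 0,"ry": 0,"rz": 0}
    - {"dx": 0,"dy": 0,"dz": 0,"rx": 0,"ry": 0,"rz": 0}

```text
clock: 23.05
tool_pos: [0.5449, 0.216, 0.1935]
orientation: [-2.303, -2.137, 0.0]
ft_force: [0.2, 0.2, -12.1]
width: 0.0066
```

>>> send_rows:
  motion:
    - {"dx": 0,"dy": 0,"dz": 0,"rx": 0,"ry": 0,"rz": 0}
    - {"dx": 0,"dy": 0,"dz": 0,"rx": 0,"ry": 0,"rz": 0}
    - {"dx": 0,"dy": 0,"dz": 0,"rx": 0,"ry": 0,"rz": 0}

```text
clock: 23.35
tool_pos: [0.5449, 0.216, 0.1935]
orientation: [-2.303, -2.137, 0.0]
ft_force: [-1.0, -0.8, -11.9]
width: 0.0064
```

>>> send_rows:
  motion:
    - {"dx": 0,"dy": 0,"dz": 0,"rx": 0,"ry": 0,"rz": 0}
    - {"dx": 0,"dy": 0,"dz": 0,"rx": 0,"ry": 0,"rz": 0}
    - {"dx": 0,"dy": 0,"dz": 0,"rx": 0,"ry": 0,"rz": 0}

```text
clock: 23.65
tool_pos: [0.5449, 0.216, 0.1935]
orientation: [-2.303, -2.137, 0.0]
ft_force: [-0.8, -0.5, -12.5]
width: 0.0061
```

>>> send_rows:
  motion:
    - {"dx": 0,"dy": 0,"dz": 0,"rx": 0,"ry": 0,"rz": 0}
    - {"dx": 0,"dy": 0,"dz": 0,"rx": 0,"ry": 0,"rz": 0}
    - {"dx": 0,"dy": 0,"dz": 0,"rx": 0,"ry": 0,"rz": 0}

```text
clock: 23.95
tool_pos: [0.5449, 0.216, 0.1935]
orientation: [-2.303, -2.137, 0.0]
ft_force: [-0.5, -0.4, -13.5]
width: 0.0061
```

>>> send_rows:
  motion:
    - {"dx": 0,"dy": 0,"dz": 0.03,"rx": 0,"ry": 0,"rz": 0}
    - {"dx": 0,"dy": 0,"dz": 0.03,"rx": 0,"ry": 0,"rz": 0}
    - {"dx": 0,"dy": 0,"dz": 0.02,"rx": 0,"ry": 0,"rz": 0}
    - {"dx": 0,"dy": 0,"dz": 0,"rx": 0,"ry": 0,"rz": 0}
    - {"dx": 0,"dy": 0,"dz": 0,"rx": 0,"ry": 0,"rz": 0}

```text
clock: 24.45
tool_pos: [0.5454, 0.2162, 0.1922]
orientation: [2.303, 2.136, 0.002]
ft_force: [-2.4, -1.3, 1.6]
width: 0.0063
```

>>> send_rows:
  motion:
    - {"dx": 0,"dy": 0,"dz": 0,"rx": 0,"ry": 0,"rz": 0}
    - {"dx": 0,"dy": 0,"dz": 0,"rx": 0,"ry": 0,"rz": 0}
    - {"dx": 0,"dy": 0,"dz": 0,"rx": 0,"ry": 0,"rz": 0}

```text
clock: 24.75
tool_pos: [0.5453, 0.2161, 0.1918]
orientation: [2.303, 2.136, 0.001]
ft_force: [-1.7, -2.3, 2.1]
width: 0.0065
```

>>> send_rows:
  motion:
    - {"dx": 0,"dy": 0,"dz": 0,"rx": 0,"ry": 0,"rz": 0}
    - {"dx": 0,"dy": 0,"dz": 0,"rx": 0,"ry": 0,"rz": 0}
    - {"dx": 0,"dy": 0,"dz": 0,"rx": 0,"ry": 0,"rz": 0}
    - {"dx": 0,"dy": 0,"dz": 0,"rx": 0,"ry": 0,"rz": 0}
    - {"dx": 0,"dy": 0,"dz": 0,"rx": 0,"ry": 0,"rz": 0}
  grip: 0

```text
clock: 25.25
tool_pos: [0.545, 0.2161, 0.1916]
orientation: [2.303, 2.137, 0.0]
ft_force: [-0.1, 0.1, -0.1]
width: 0.0427
```

>>> send_rows:
  motion:
    - {"dx": 0,"dy": 0,"dz": -0.3,"rx": 0,"ry": 0,"rz": 0}
    - {"dx": 0,"dy": 0,"dz": -0.6,"rx": 0,"ry": 0,"rz": 0}
    - {"dx": 0,"dy": 0,"dz": -0.9,"rx": 0,"ry": 0,"rz": 0}
    - {"dx": 0,"dy": 0,"dz": -0.9,"rx": 0,"ry": 0,"rz": 0}
    - {"dx": 0,"dy": 0,"dz": -0.9,"rx": 0,"ry": 0,"rz": 0}
    - {"dx": 0,"dy": 0,"dz": -0.3,"rx": 0,"ry": 0,"rz": 0}
    - {"dx": 0,"dy": 0,"dz": 0,"rx": 0,"ry": 0,"rz": 0}
    - {"dx": 0,"dy": 0,"dz": 0,"rx": 0,"ry": 0,"rz": 0}

```text
clock: 26.05
tool_pos: [0.5447, 0.2157, 0.2882]
orientation: [-2.303, -2.137, 0.002]
ft_force: [-0.1, -0.3, -1.7]
width: 0.0423
```

```bash
python3 -c "
from h import *
goto(None)
for n,b in(('scene',(290,125,50,50)),):
    im=ctrl.read_camera(n)['frame']; cv2.imwrite(f'pics/{n}9.png',im)
    overlay(n,im,[[.545,.216,.166]],b,11,f'pics/o9{n}.png',pinlines([.545,.216,.166]))
    crop(im,*b,11,'pics/b.png'); cv2.imwrite(f'pics/o9{n}.png',cv2.resize(np.hstack([cv2.imread(f'pics/o9{n}.png'),cv2.imread('pics/b.png')]),(800,400)))
"
```

```text
t 26.05 pos [0.5447 0.2157 0.2882] w 0.0423 F [-0.07 -0.31 -1.73] T [ 0.03  -0.008  0.068] q [-0.06  0.41 -0.58  1.58  0.23  1.22 -0.75]
toolx [ 0.075  0.997 -0.001] tooly [ 0.997 -0.075 -0.001] z [-9.e-04 -6.e-04 -1.e+00]
```

View pics/o9scene.png

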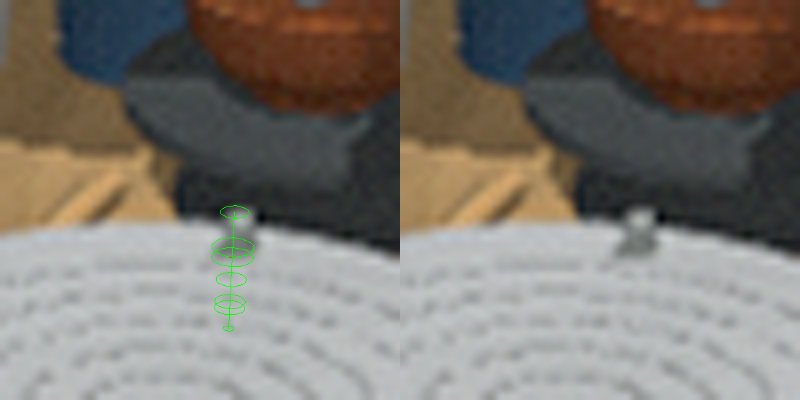

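View pics/scene9.png

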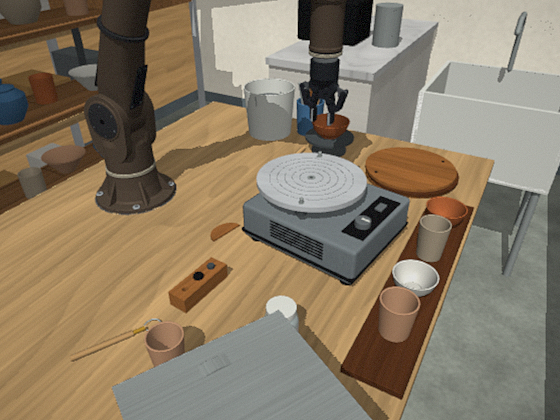

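```bash
python3 -c "
from h import *
print(ctrl.get_state()['qd'].round(3)); print(ctrl.close_job())"
```

```text
[ 0.001  0.005 -0.001  0.001 -0.001  0.004  0.   ]
the job is handed in; nothing more can be done
None
```

I took the bat pin from the block, pressed it into the empty hole until it clicked and seated, pulled it to prove the clip, and released it. The job is handed in at about 26 s; no verdict is reported.

- **Seating:** The clip resisted with up to about 10 N, then the force dropped to zero as it snapped in. The collar met the floor at the expected height, pressed with about 10 N.
- **Pull:** I took up about 1.5–2 mm of play, then held about 10.5–13.7 N for over 2 s. Just before that the force crept up to a reading of 15.1 N for a moment. I eased it back and then kept the long steady hold.
- **Last checks:** I lowered the pin back to its seat and opened the gripper. The scene picture shows the stub upright at seated height, within a pixel of the model. That small offset to the right was in all my scene overlays.
- **Other objects:** In the last scene picture the bystanders in view look unmoved, and the arm is clear at z 0.29 m. I did not measure the bystanders, and the paddle is out of that camera's view.

The arm hid the hole in the top view while the pin went in, so the final position check rests on the scene camera and the arm's own readings.

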